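Turn the desoldering pump over into its stand

TASK

The desoldering pump has been left nozzle up in the round tool cup. Lift it out, lay it flat on the bench and let go of it to change your grip, then stand it nozzle down in the square well of its stand, right down to the bottom, and leave it standing there. Do not disturb the paper roll, the flux bottle or the screwdriver.

Things in the scene. Friction and masses are not known exactly. Their poses are not given: they have to be found in the camera images.
- pump: hand desoldering pump, 190 mm, 100 g. Origin: centre of the plunger-end face; z runs along it to the nozzle. At z 0-8 mm black round knob, 22 mm dia.; 8-30 steel rod, 10 mm dia.; 30-150 square aluminium barrel, 22 x 22 mm, sides facing x and y; 150-190 white nozzle, tapering from 21 (12 at z 164) to 7 mm dia. Starts nozzle up in the cup. Lying on the bench, its axis is 11 mm high
- nozzle_tip (a point): centre of the nozzle's end face, at z = 190 mm of the pump
- cup: round steel tool cup, fixed to the bench, 68 mm outside and 60 mm inside diameter, rim 56 mm high, inside floor 6 mm high, on a foot disc of 92 mm diameter. Origin at the centre of its underside, z up
- stand: pump stand, fixed: an upright square grey tube on a square 96 x 96 x 8 mm steel foot. The well in the tube is 26 x 26 mm inside (walls 4 mm, 34 x 34 mm outside), open at the top, rim at 100 mm, floor at 8 mm. Origin at the centre of its underside, z up, x and y square to the well's walls
- well_mouth (a point): centre of the well's mouth, 100 mm above the bench
- well_floor (a point): centre of the well's floor, 8 mm above the bench
- paper_roll: loose roll of white paper standing on end, 72 mm diameter, 55 mm high, origin at the centre of its underside; to be left alone
- flux_bottle: loose white bottle with a black cap, 44 mm diameter, 85 mm high, origin at the centre of its underside; to be left alone
- screwdriver: loose screwdriver lying on the bench, 180 mm long, handle to its -x end; to be left alone
Things that resemble listed ones, but are neither listed nor needed, are in the scene too. Of the things that look like the pump, the smallest one is meant. Leave any blue or orange look-alike of the stand alone.

How it is judged:
By the outcome, as a careful person would: the job done as asked, in the order asked, and still so for the second after the job is handed in, with the robot touching nothing.
It also fails if it takes over 72 s, if anything falls off the work surface, if the arm or the gripper's body presses on something with over 40 N, if the wrist force passes 120 N, or if a joint passes its speed limit or range.

ROBOT

A 6-joint arm with a two-finger parallel gripper is mounted at the origin on the work surface. World frame = base frame: x ahead of the robot, y to its left, z up, the work surface at z = 0. Lengths are in m, angles in degrees, forces in N, time in s.
With the tool pointing down it reaches from about 0.25 to 0.8 m from the base axis. Payload 3.9 kg.
Tool frame: the origin (TCP) lies at the very end of the fingers, on their centre line; the grasp point (between the pads) lies 19 mm behind it (arm.hold_point_z is the distance from the TCP to the grasp point, in m); z points along the fingers, y is the line along which they close (so a half turn about z gives the same grasp; the last joint's range is limited). The gripper opens to 85 mm and grips with 20 to 120 N. Pads are 22 mm wide; open, the fingers measure 114 mm over their backs; the gripper's body (76 mm by 85 mm) begins 54 mm behind the grasp point. The pads swing forward as they close: fully open they stand 13 mm farther back than shut.
Start: joints at [-67.208, 14.897, -7.913, 67.191, 0, 90], TCP at [0.203, -0.484, 0.231] pointing down, gripper open.
Joint ranges: [-159.42, 159.42], [-47.68, 98.78], [-73.54, 78.23], [-108.79, 121.32], [-90, 84.71], [-180, 180]. Speed limits (degrees/s): [147.25, 147.25, 180, 180, 180, 180].

INTERFACE

Orientations are given as [roll, pitch, yaw] about the fixed x, y, z axes, in that order (R = Rz(yaw) Ry(pitch) Rx(roll)).
In Python, from cell import arm, cams gives the robot as it stands.
- The arm moves only by the tool play_rows, never from a script. Its argument "rows" is one flat list of numbers, 7 for each row, row after row: the opening, from 0 (shut) to 1 (fully open), then the shift along the tool's x, y, z in cm, then the turn, a rotation vector about the tool's x, y, z in degrees. In form: [gripper, dx, dy, dz, rx, ry, rz, gripper, dx, dy, dz, rx, ry, rz, ...]. A call has exactly 10 rows; each row is the pose to reach, as a shift and turn from the pose commanded when the call began, along the tool's axes at that moment; what a row does not reach only later rows make up. A row lasts 1/12 s, in which the tool goes at most 41.7 mm and 7.16 degrees, less where a joint would pass 70% of its speed; a pose out of reach is approached as far as the arm can. A call with a gripper value outside its range is refused whole. The fingers move at their own pace and stop on an object; "force" is the grip in N (left out, the last holds). Time passes only in rows, so rows that repeat a pose let the fingers close, or fill a call up. It gives the time, the measured TCP pose, the force, the opening and the grip force at its end, in the units of the state.
- arm.observe(): the state, without advancing time (a new reading comes with each control period).
- cams.snapshot(name): name is "side" or "top" or "wrist"; returns a dict with "frame" (480x640x3 uint8, red, green, blue), "fx", "fy", "cx", "cy" (pixels), "camera_from_world" (4x4, takes a point from world to camera coordinates). Camera axes: x right, y up, looking along -z (the intrinsics and any distortion apply to the point x, -y, -z); pixel columns grow to the right and rows downward; lengths in m; the calibration is good to about 2 mm. The wrist camera is an equidistant fisheye: a pixel r from the principal point sees the ray r / f radians off the axis. A picture is of the moment at which its call begins. There is no depth.
- arm.hand_in(): hands the job in; it is judged then, once.
The state is a dict: "clock": time; "q": joint angles; "qvel": joint speeds; "joint_efforts": joint torques, N m; "tcp_pos": TCP position; "orientation": TCP orientation; "force": force on the tool from outside, world axes, zero at the start; "wrist_torque": the same for the moment, N m; "gripper_width": opening from 0.0 (shut) to 1.0 (fully open); "grasp_force": force on a finger pad.
Only numpy, scipy, OpenCV 4.12 (cv2) and the standard library are available. Lean on these libraries where they do the work, as an engineer would, in place of code of your own. Each camera call takes 0.05 s, during which the arm holds its last target. There are 200 camera calls.

## Working session

There is one attempt and no reset: what is moved stays moved. The work goes in short steps, Python scripts to look and compute and a tool call to move; the robot and the scene stay as the last step left them, time stands still between calls to the robot, and variables do not carry over. Pictures are saved under pics/ and viewed, at most 10 in all, crops included, and the job is handed in when it is done.

Besides the shell and the picture viewer there is one more tool, called after "Request:" as name(argument=value, ...) on one line, values as JSON. play_rows: Moves the arm, as the interface text tells. Its arguments: {"type":"object","properties":{"rows":{"type":"array"},"force":{"type":"number"}},"required":["rows"]}

```bash
ls; mkdir -p pics
python3 - <<'E'
from cell import arm,cams
import cv2
for n in("top","side"):
    s=cams.snapshot(n);cv2.imwrite(f"pics/{n}0.png",s["frame"][:,:,::-1])
    print(n,s["fx"],s["fy"],s["cx"],s["cy"],s["camera_from_world"], [k for k in s])
print(arm.observe(),arm.hold_point_z)
E
```

```text
pics
top 503.1872683311049 503.1872683311049 316.5785558332215 230.2981888178672 [[ 0.09907691 -0.99507078  0.00423173 -0.05422503]
 [ 0.97267673  0.09774274  0.2105857  -0.61708062]
 [-0.20996129 -0.01674808  0.97756624 -1.17596624]
 [ 0.          0.          0.          1.        ]] ['frame', 'fx', 'fy', 'cx', 'cy', 'camera_from_world']
side 471.72103968735235 471.72103968735235 328.05524150065787 241.9756061530431 [[-0.80414979 -0.59437197 -0.00806637  0.49659266]
 [ 0.42751382 -0.58772259  0.68688725 -0.33277024]
 [-0.41300732  0.54891176  0.72671923 -0.85054361]
 [ 0.          0.          0.          1.        ]] ['frame', 'fx', 'fy', 'cx', 'cy', 'camera_from_world']
{'clock': 0.1, 'q': array([-6.72067302e+01,  1.49313697e+01, -7.97983181e+00,  6.71926682e+01,
        9.59317268e-04,  9.00013007e+01]), 'qvel': array([-0.08778505, -0.03705623,  0.23588774, -0.02106724,  0.05503009,
        0.07194889]), 'joint_efforts': array([ 1.11780941e-03, -4.06507945e+01,  2.54527760e+01,  1.01147578e-02,
       -8.08233540e-05,  9.56507876e-06]), 'tcp_pos': array([ 0.20314381, -0.48340512,  0.23054399]), 'orientation': array([-1.79896130e+02, -9.56957666e-04,  2.27919674e+01]), 'force': array([-0.705626  , -0.21116713, -0.099245  ]), 'wrist_torque': array([-0.09265322, -0.03236071,  0.00833714]), 'grasp_force': 0.0, 'gripper_width': 0.9969251713220578} 0.0187
```

View pics/top0.png

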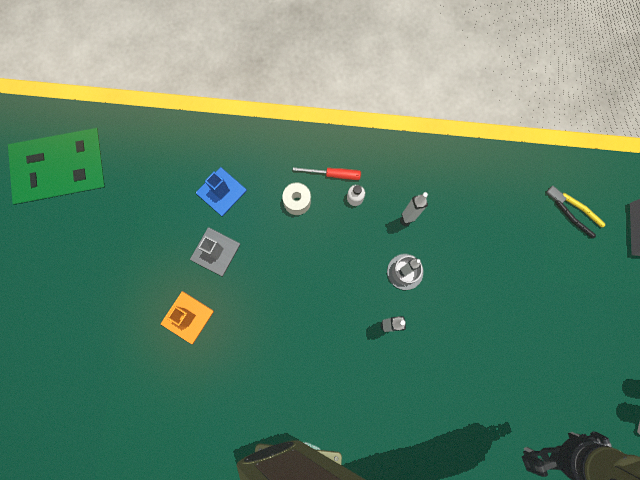

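View pics/side0.png

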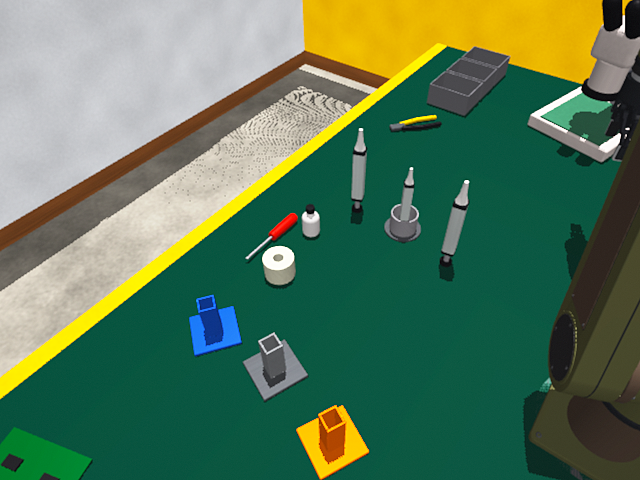

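Candidates for the pump: side (360,170)/top (413,208), standing free; side (407,195)/top (408,267), in the cup; side (455,222)/top (394,324), standing free. The one in the cup is the smallest and fits the description. The stand is the grey one, side (272,358)/top (215,250); the blue and orange ones are decoys. I'll check this in a close crop.

```bash
cat > h.py <<'E'
import numpy as np,cv2
from cell import arm,cams
from scipy.spatial.transform import Rotation as R
def ray(s,u,v):
    d=np.array([(u-s["cx"])/s["fx"],-(v-s["cy"])/s["fy"],-1.]);M=s["camera_from_world"]
    return -M[:3,:3].T@M[:3,3], M[:3,:3].T@(d/np.linalg.norm(d))
def plane(s,u,v,z):
    o,d=ray(s,u,v);return o+d*(z-o[2])/d[2]
def two(s1,p1,s2,p2):
    (a,d),(b,e)=ray(s1,*p1),ray(s2,*p2)
    t=np.linalg.lstsq(np.c_[d,-e],b-a,rcond=None)[0]
    p,q=a+d*t[0],b+e*t[1];return (p+q)/2,np.linalg.norm(p-q)
def proj(s,P):
    M=s["camera_from_world"];c=M[:3,:3]@np.array(P)+M[:3,3]
    return s["cx"]+s["fx"]*c[0]/-c[2], s["cy"]-s["fy"]*c[1]/-c[2]
E
python3 - <<'E'
import cv2,numpy as np
t=cv2.imread("pics/top0.png");s=cv2.imread("pics/side0.png")
def c(i,x,y,w,h,k): return cv2.resize(i[y:y+h,x:x+w],None,fx=k,fy=k,interpolation=cv2.INTER_CUBIC)
a=np.hstack([c(t,380,240,50,60,6)[:300],c(t,185,220,60,60,5)])
b=np.hstack([c(s,380,160,50,85,3),c(s,240,325,70,80,3)])
C=np.zeros((600,700,3),np.uint8);C[:300,:600]=a;C[300:300+255,:150]=b[:255,:150] if 0 else c(s,380,160,50,85,3)
C[300:540,200:410]=c(s,240,325,70,80,3)
cv2.imwrite("pics/crop1.png",C)
E
```

```text
Traceback (most recent call last):
ValueError: all the input array dimensions except for the concatenation axis must match exactly, but along dimension 0, the array at index 0 has size 255 and the array at index 1 has size 240
```

Run:
```python
import cv2,numpy as np
t=cv2.imread("pics/top0.png");s=cv2.imread("pics/side0.png")
C=np.zeros((600,800,3),np.uint8)
def put(i,x,y,w,h,k,X,Y): C[Y:Y+h*k,X:X+w*k]=cv2.resize(i[y:y+h,x:x+w],None,fx=k,fy=k,interpolation=cv2.INTER_CUBIC)
put(t,380,245,50,50,6,0,0);put(t,185,223,60,60,5,300,0)
put(s,380,160,50,85,3,0,300);put(s,240,325,70,80,3,200,300)
cv2.imwrite("pics/crop1.png",C)
```

```text
(no output)
```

View pics/crop1.png

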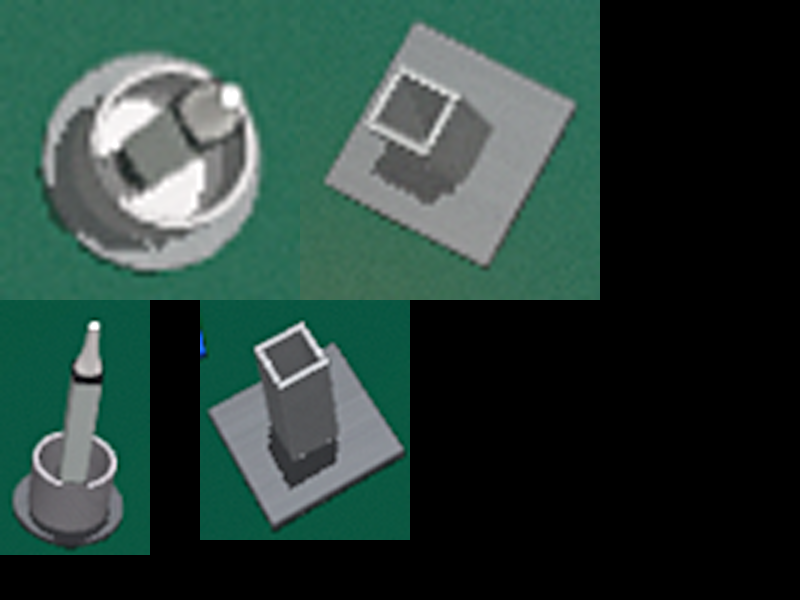

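The crop confirms the pump standing and leaning slightly in the cup: tip at top (418,261), side (411,169). It also confirms the grey stand, mouth at top (208,245). Next I'll compute positions.

Run:
```python
from h import *
t=cams.snapshot("top");s=cams.snapshot("side")
tip,e=two(t,(380+230/6,245+96/6),s,(380+94/3,160+26/3));print("tip",tip,e)
bd,e=two(t,(380+194/6,245+129/6),s,(380+87/3,160+79/3));print("band",bd,e, np.linalg.norm(tip-bd),(tip-bd)/np.linalg.norm(tip-bd))
T=lambda x,y,z:plane(t,185+(x-300)/5,223+y/5,z)
foot=np.array([T(*p,.008) for p in((418,22),(575,103),(488,267),(325,182))]);print("foot",foot.mean(0),[np.degrees(np.arctan2(*(foot[(i+1)%4]-foot[i])[1::-1])) for i in range(4)],[np.linalg.norm(foot[(i+1)%4]-foot[i]) for i in range(4)])
m=np.array([T(*p,.1) for p in((407,69),(460,95),(427,154),(369,124))]);print("mouth",m.mean(0),[np.degrees(np.arctan2(*(m[(i+1)%4]-m[i])[1::-1])) for i in range(4)],[np.linalg.norm(m[(i+1)%4]-m[i]) for i in range(4)])
S=lambda x,y,z:plane(s,240+(x-200)/3,325+(y-300)/3,z)
m=np.array([S(*p,.1) for p in((300,324),(329,360),(284,387),(255,349))]);print("mouthS",m.mean(0),[np.degrees(np.arctan2(*(m[(i+1)%4]-m[i])[1::-1])) for i in range(4)])
f=np.array([S(*p,.008) for p in((333,344),(404,452),(275,528),(208,411))]);print("footS",f.mean(0),[np.degrees(np.arctan2(*(f[(i+1)%4]-f[i])[1::-1])) for i in range(4)])
# cup foot circle (blob) centre
print("cup",plane(t,380+152/6,245+162/6,.003), plane(t,380+176/6,245+142/6,.056),plane(s,380+75/3,160+162/3,.056))
for n,p in(("roll",(296,196)),("flux",(356,195)),("tallpump",(413,208)),("big2",(394,324)),("sdrv",(343,174)),("sdrv tip",(293,170))):print(n,plane(t,*p,0.03))
print("band dir", plane(t,380+178/6,245+107/6,bd[2])-plane(t,380+210/6,245+153/6,bd[2]))
```

```text
tip [ 0.54673769 -0.22222709  0.19314766] 0.0014019938763674725
band [ 0.54227382 -0.21783772  0.1465424 ] 0.004478340546549079 0.047023858679335534 [ 0.09492782 -0.09334358  0.99109822]
foot [0.55051244 0.26087776 0.008     ] [np.float64(-111.59086400047357), np.float64(159.62790571729101), np.float64(68.55307677135531), np.float64(-21.85979646806331)] [np.float64(0.09284386403477125), np.float64(0.09411952764886317), np.float64(0.09528888260154447), np.float64(0.09433866244640395)]
mouth [0.55042647 0.26018807 0.1       ] [np.float64(-110.36067919543146), np.float64(158.79158806377205), np.float64(68.58853821166798), np.float64(-26.53531305525078)] [np.float64(0.02875400053802046), np.float64(0.031961783174880166), np.float64(0.031681058404673064), np.float64(0.03156039084689138)]
mouthS [0.55058707 0.26518132 0.1       ] [np.float64(164.05492455975826), np.float64(71.88175360703192), np.float64(-16.124266510550644), np.float64(-109.48191540532838)]
footS [0.54983103 0.26647697 0.008     ] [np.float64(158.82415024363505), np.float64(69.37544684379246), np.float64(-20.919149792027536), np.float64(-111.055565182716)]
cup [ 0.54722703 -0.22761612  0.003     ] [ 0.54857331 -0.22796852  0.056     ] [ 0.54550846 -0.22062089  0.056     ]
roll [0.7118111  0.06982348 0.03      ]
flux [ 0.73000027 -0.083915    0.03      ]
tallpump [ 0.71013142 -0.2324316   0.03      ]
big2 [ 0.41289633 -0.20343109  0.03      ]
sdrv [ 0.78321592 -0.04552648  0.03      ]
sdrv tip [0.7810025  0.08518151 0.03      ]
band dir [0.01630789 0.01309521 0.        ]
```

Run:
```python
from h import *
t=cams.snapshot("top");s=cams.snapshot("side")
print(plane(t,380+230/6,245+96/6,.196),plane(t,380+194/6,245+129/6,.156),plane(t,380+130/6,245+167/6,.036))
print(plane(s,380+94/3,160+26/3,.196),plane(s,380+87/3,160+79/3,.152),plane(s,380+74/3,160+180/3,.056))
```

```text
[ 0.54557947 -0.22190646  0.196     ] [ 0.53863456 -0.21685951  0.156     ] [ 0.53936668 -0.21313353  0.036     ]
[ 0.54587958 -0.21864525  0.196     ] [ 0.54172084 -0.21121098  0.152     ] [ 0.53549322 -0.20173308  0.056     ]
```

Request:
play_rows(rows=[1,24,-31.5,-12,0,0,70,1,24,-31.5,-12,0,0,70,1,24,-31.5,-12,0,0,70,1,24,-31.5,-12,0,0,70,1,24,-31.5,-12,0,0,70,1,24,-31.5,-12,0,0,70,1,24,-31.5,-12,0,0,70,1,24,-31.5,-12,0,0,70,1,24,-31.5,-12,0,0,70,1,24,-31.5,-12,0,0,70])

```text
clock: 1.13
tcp_pos: [0.2543, -0.1834, 0.3416]
orientation: [-176.7, 0.0, -39.0]
force: [-1.4, -1.0, 0.1]
gripper_width: 1.001
grasp_force: 0.0
```

```bash
cat >> h.py <<'E'
def delta(p,zaz,x,cmd=None):
    """shift (cm) and turn (deg) in current tool axes to TCP p; zaz: 3-vector tool z, x: 3-vector tool x"""
    o=arm.observe();A=R.from_euler("xyz",o["orientation"],degrees=True)
    z=np.array(zaz,float);z/=np.linalg.norm(z);x=np.array(x,float);x-=z*(x@z);x/=np.linalg.norm(x)
    B=R.from_matrix(np.c_[x,np.cross(z,x),z])
    print("shift cm",np.round(A.inv().apply(np.array(p)-o["tcp_pos"])*100,2),"turn",np.round((A.inv()*B).as_rotvec(degrees=True),1),"q",np.round(o["q"],1),"tcp",np.round(o["tcp_pos"],4),"t",round(o["clock"],2))
def az(a):return np.array([np.cos(np.radians(a)),np.sin(np.radians(a)),0])
E
python3 - <<'E'
from h import *
delta([.40,-.04,.16],az(-51),[0,0,1])
print(arm.observe()["orientation"])
E
```

```text
shift cm [  2.31 -19.24  19.29] turn [-12.   90.    6.9] q [-39.2  -7.8 -16.4  81.4   3.3 179.8] tcp [ 0.2543 -0.1834  0.3416] t 1.13
[-1.76719023e+02  1.35191177e-02 -3.89701832e+01]
```

Request:
play_rows(rows=[1,-4,-12.5,0,0,0,-70,1,-4,-12.5,0,0,0,-70,1,-4,-12.5,0,0,0,-70,1,-4,-12.5,0,0,0,-70,1,-4,-12.5,0,0,0,-70,1,-4,-12.5,0,0,0,-70,1,-4,-12.5,0,0,0,-70,1,-4,-12.5,0,0,0,-70,1,-4,-12.5,0,0,0,-70,1,-4,-12.5,0,0,0,-70])

```text
clock: 1.97
tcp_pos: [0.3009, -0.0653, 0.3475]
orientation: [-178.9, -2.9, 30.6]
force: [-0.3, 0.1, 0.8]
gripper_width: 1.001
grasp_force: 0.0
```

Request:
play_rows(rows=[1,0,0,0,0,0,-70,1,0,0,0,0,0,-70,1,0,0,0,0,0,-70,1,0,0,0,0,0,-70,1,0,0,0,0,0,-70,1,0,0,0,0,0,-70,1,0,0,0,0,0,-70,1,0,0,0,0,0,-70,1,0,0,0,0,0,-70,1,0,0,0,0,0,-70])

```text
clock: 2.8
tcp_pos: [0.3009, -0.0654, 0.3475]
orientation: [177.7, -2.0, 100.7]
force: [0.3, -0.2, -0.7]
gripper_width: 0.998
grasp_force: 0.0
```

Run:
```python
from h import *
delta([.42,-.065,.16],az(-51),[0,0,-1])
s=cams.snapshot("wrist");cv2.imwrite("pics/w1.png",s["frame"][:,:,::-1]);print(s["fx"],s["cx"],s["cy"],s["camera_from_world"])
```

```text
shift cm [-2.84 10.94 19.12] turn [-20.1 -89.4 -24.5] q [-15.2  -9.4 -16.7  81.4   2.9  64.1] tcp [ 0.3009 -0.0654  0.3475] t 2.8
371.64829954431775 325.2338204821911 237.2482460513933 [[ 0.98205006  0.18412464  0.04093643 -0.29701278]
 [-0.16837262  0.95356071 -0.24974512  0.1706614 ]
 [-0.0850196   0.23836964  0.96744591 -0.45272959]
 [ 0.          0.          0.          1.        ]]
```

View pics/w1.png

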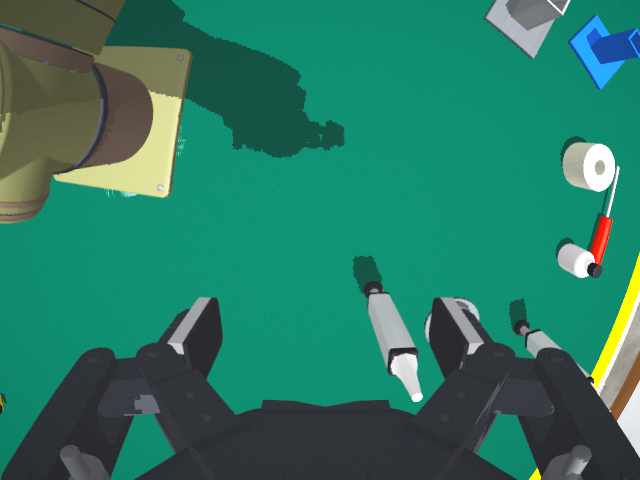

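The wrist view shows the look-alike pump at (390,330), the cup partly hidden behind a finger at (455,310) and the grey stand at (530,20). Now I'll swing to a horizontal pre-grasp.

Request:
play_rows(rows=[1,-2.8,10.9,19.1,-20,-89.4,-24.5,1,-2.8,10.9,19.1,-20,-89.4,-24.5,1,-2.8,10.9,19.1,-20,-89.4,-24.5,1,-2.8,10.9,19.1,-20,-89.4,-24.5,1,-2.8,10.9,19.1,-20,-89.4,-24.5,1,-2.8,10.9,19.1,-20,-89.4,-24.5,1,-2.8,10.9,19.1,-20,-89.4,-24.5,1,-2.8,10.9,19.1,-20,-89.4,-24.5,1,-2.8,10.9,19.1,-20,-89.4,-24.5,1,-2.8,10.9,19.1,-20,-89.4,-24.5])

```text
clock: 3.68
tcp_pos: [0.4202, -0.064, 0.1611]
orientation: [166.4, 67.5, 110.3]
force: [0.5, -0.0, -0.7]
gripper_width: 0.999
grasp_force: 0.0
```

Run:
```python
from h import *
delta([.42,-.065,.16],az(-51),[0,0,-1])
print(arm.observe()["orientation"])
s=cams.snapshot("wrist");M=s["camera_from_world"];c=-M[:3,:3].T@M[:3,3]
o=arm.observe();A=R.from_euler("xyz",o["orientation"],degrees=True);print(A.inv().apply(c-o["tcp_pos"]))
```

```text
shift cm [ 0.07 -0.08  0.1 ] turn [ -5.1 -21.6  -6.2] q [ 35.7  16.6 -59.7  15.6 -68.2  97.7] tcp [ 0.4202 -0.064   0.1611] t 3.68
[166.44379572  67.52863407 110.31537229]
[ 0.06724752  0.00266959 -0.14453812]
```

Run:
```python
from h import *
delta([.474,-.132,.15],az(-51),[0,0,-1])
```

```text
shift cm [-2.62  0.98  8.33] turn [ -5.1 -21.6  -5.3] q [ 35.9  17.5 -60.   15.5 -68.2  97.8] tcp [ 0.418  -0.0646  0.1559] t 3.73
```

Request:
play_rows(rows=[1,-2.6,1,8.3,-5,-21.6,-5.5,1,-2.6,1,8.3,-5,-21.6,-5.5,1,-2.6,1,8.3,-5,-21.6,-5.5,1,-2.6,1,8.3,-5,-21.6,-5.5,1,-2.6,1,8.3,-5,-21.6,-5.5,1,-2.6,1,8.3,-5,-21.6,-5.5,1,-2.6,1,8.3,-5,-21.6,-5.5,1,-2.6,1,8.3,-5,-21.6,-5.5,1,-2.6,1,8.3,-5,-21.6,-5.5,1,-2.6,1,8.3,-5,-21.6,-5.5])

```text
clock: 4.57
tcp_pos: [0.524, -0.0833, 0.1475]
orientation: [164.4, 84.7, 110.4]
force: [1.1, 0.3, -0.1]
gripper_width: 0.995
grasp_force: 0.0
```

Run:
```python
from h import *
delta([.474,-.132,.15],az(-51),[0,0,-1])
s=cams.snapshot("wrist");f=s["frame"]
t=cams.snapshot("top");d=cams.snapshot("side")
C=np.zeros((480,800,3),np.uint8)
C[:480,:440]=f[:,100:540]
C[:240,440:800]=cv2.resize(t["frame"][220:340,330:510],None,fx=2,fy=2)
C[240:480,440:800]=cv2.resize(d["frame"][100:280,345:615],(360,240))
cv2.imwrite("pics/w2.png",C[:,:,::-1]);print(s["camera_from_world"])
```

```text
shift cm [-0.51 -6.9   0.97] turn [-3.  -5.  -1.6] q [ 27.5  47.5 -72.9 -89.6 -80.   31.9] tcp [ 0.524  -0.0833  0.1475] t 4.57
[[ 0.80971457  0.58629149  0.02499195 -0.37860727]
 [ 0.13618408 -0.14631398 -0.97981943  0.03256032]
 [-0.57080313  0.79677758 -0.19831613  0.23686377]
 [ 0.          0.          0.          1.        ]]
```

View pics/w2.png

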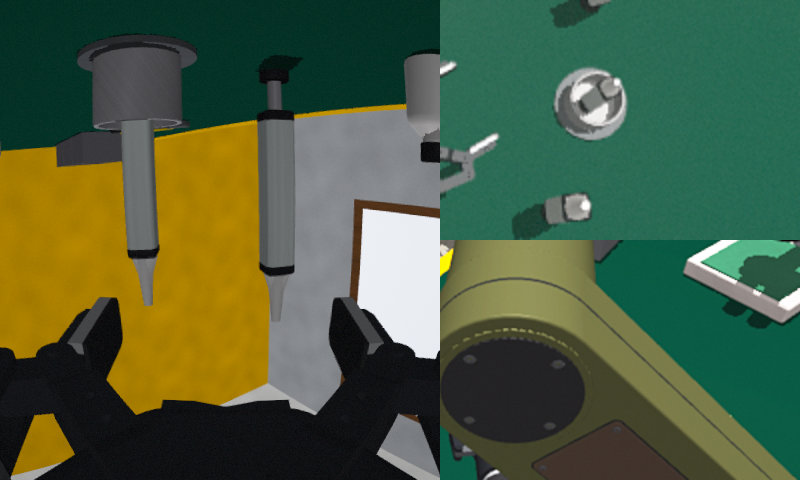

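The wrist view shows the pump in the cup (tip at crop (148,303), band at (143,252)) and the taller look-alike in front at (277,190). The elbow is at its limit here, so I'll fit the kinematics from the logged poses and plan with that.

```bash
cat > kin.py <<'E'
import numpy as np
from scipy.optimize import least_squares
from scipy.spatial.transform import Rotation as R
LO=np.array([-159,-47.5,-73.3,-108.5,-89.5,-179.5]);HI=np.array([159,98.5,78,121,84.5,179.5])
# data: q, tcp, rpy
D=[([-67.207,14.931,-7.98,67.193,0,90],[.2031,-.4834,.2305],[-179.9,0,22.79]),
([-39.2,-7.8,-16.4,81.4,3.3,179.8],[.2543,-.1834,.3416],[-176.72,0,-38.97]),
([-15.2,-9.4,-16.7,81.4,2.9,64.1],[.3009,-.0654,.3475],[177.7,-2.0,100.7]),
([35.7,16.6,-59.7,15.6,-68.2,97.7],[.4202,-.064,.1611],[166.44,67.53,110.32]),
([27.5,47.5,-72.9,-89.6,-80,31.9],[.524,-.0833,.1475],[164.4,84.7,110.4])]
def fk(q,P):
    h,r0,L2,a2,L3,a3,L4,L5,y4=P
    r=np.radians
    th=q[1]-q[2]+q[3]
    # a2,a3 constant angle offsets (deg above horizontal)
    e2=r(a2-q[1]);e3=r(a3-q[1]+q[2])
    Rw=R.from_euler("z",q[0],degrees=True)*R.from_euler("y",th,degrees=True)  # x axis = forward at pitch th down
    p=np.array([r0+L2*np.cos(e2)+L3*np.cos(e3),y4,h+L2*np.sin(e2)+L3*np.sin(e3)])
    p=R.from_euler("z",q[0],degrees=True).apply(p)+Rw.apply([L4,0,0])
    R5=Rw*R.from_euler("z",q[4],degrees=True)
    p=p+R5.apply([L5,0,0])
    # tool z = forward; tool frame at q6=0
    R6=R5*R.from_matrix(np.array([[0,0,1],[0,-1,0],[1,0,0.]]))*R.from_euler("z",q[5]+C6,degrees=True)
    return p,R6
C6=0
S6=1
def fit():
    def res(P):
        return np.concatenate([(fk(q,P)[0]-t)*1000 for q,t,_ in D]+[np.array(P-P0)*.3])
    P0=np.array([.2,0,.35,90,.35,0,.08,.2,0.])
    P0s=P0
    s=least_squares(res,P0,x_scale=[.1,.1,.1,50,.1,50,.1,.1,.1]);return s.x,s.fun
E
python3 - <<'E'
from kin import *
P,f=fit();print(np.round(P,4),np.round(f,2))
for q,t,o in D:
    A=R.from_euler("xyz",o,degrees=True);B=fk(q,P)[1]
    print(np.round(A.as_matrix()[:,2],3),np.round(B.as_matrix()[:,2],3),np.round((B.inv()*A).as_rotvec(degrees=True),1))
E
```

```text
[ 2.1650e-01  2.0000e-04  5.6870e-01  9.0100e+01  3.9120e-01  8.8455e+00
  1.2050e-01  3.2030e-01 -1.0000e-04] [-0.04 -0.11 -0.04 -0.   -0.34 -0.31 -0.08  0.35  0.26  0.06 -0.33  0.12
 -0.13  0.3  -0.04  0.    0.    0.07  0.03  0.01  2.65  0.01  0.04 -0.  ]
[-0.001  0.002 -1.   ] [-0.001  0.002 -1.   ] [   0.    0. -180.]
[ 0.036  0.044 -0.998] [ 0.036  0.045 -0.998] [  0.  -0. 180.]
[ 0.033  0.042 -0.999] [ 0.035  0.043 -0.998] [-1.000e-01 -2.000e-01 -1.799e+02]
[ 0.532 -0.761 -0.372] [ 0.532 -0.761 -0.371] [ -0.   -0.  179.9]
[ 0.586 -0.805 -0.089] [ 0.587 -0.805 -0.089] [-0.000e+00  1.000e-01  1.799e+02]
```

```bash
sed -i 's/^C6=0/C6=180/' kin.py
cat >> kin.py <<'E'
P=fit()[0] if 0 else np.array([.2165,.0002,.5687,90.1,.3912,8.8455,.1205,.3203,-.0001])
def tool(a,b,flip):
    "tool z at azimuth a, pitched b deg below horizontal; closing axis horizontal. flip: tool x up side"
    z=R.from_euler("ZY",[a,b],degrees=True).apply([1,0,0]);x=R.from_euler("ZY",[a,b],degrees=True).apply([0,0,1.])*(1 if flip else -1)
    return R.from_matrix(np.c_[x,np.cross(z,x),z])
def ik(p,Rt,seeds=None):
    best=None
    rng=np.random.default_rng(0)
    for s in (seeds if seeds is not None else [rng.uniform(np.maximum(LO,[-60,-40,-70,-100,-85,-175]),np.minimum(HI,[60,90,60,115,80,175])) for _ in range(40)]):
        def f(q):
            a,b=fk(q,P);return np.r_[(a-p)*10,(b.inv()*Rt).as_rotvec()]
        r=least_squares(f,np.clip(s,LO+.01,HI-.01),bounds=(LO,HI))
        if r.cost<1e-7:
            m=np.min(np.minimum(r.x-LO,HI-r.x))
            if best is None or m>best[0]:best=(m,r.x)
    return best
E
cat > scan.py <<'E'
from kin import *
def show(n,h,a,b,fl):
    Rt=tool(a,b,fl);p=np.array(h)+Rt.as_matrix()[:,2]*.0187
    r=ik(p,Rt);print(n,a,b,fl,"-" if r is None else (round(r[0],1),np.round(r[1])))
for a in(-51,39):
    for b in(0,25,45):
        for fl in(0,1): show("cup",[.543,-.217,.125],a,b,fl)
for a in(69,-21):
    for b in(0,25,45):
        for fl in(0,1): show("std",[.55,.263,.14],a,b,fl)
E
time python3 scan.py
```

```text
cup -51 0 0 -
cup -51 0 1 -
cup -51 25 0 (np.float64(3.3), array([ -1.,  29., -70., -63., -44.,  27.]))
cup -51 25 1 (np.float64(3.3), array([  -1.,   29.,  -70.,  -63.,  -44., -153.]))
cup -51 45 0 (np.float64(20.1), array([ -7.,  14., -53., -13., -29.,  34.]))
cup -51 45 1 (np.float64(20.1), array([  -7.,   14.,  -53.,  -13.,  -29., -146.]))
cup 39 0 0 -
cup 39 0 1 -
cup 39 25 0 (np.float64(19.5), array([-50.,  31., -35.,  21.,  65., -87.]))
cup 39 25 1 (np.float64(19.5), array([-50.,  31., -35.,  21.,  65.,  93.]))
cup 39 45 0 (np.float64(40.1), array([-43.,  24., -31.,  27.,  44., -79.]))
cup 39 45 1 (np.float64(40.1), array([-43.,  24., -31.,  27.,  44., 101.]))
std 69 0 0 -
std 69 0 1 -
std 69 25 0 (np.float64(19.7), array([  1.,  26., -54., -28.,  57., -46.]))
std 69 25 1 (np.float64(19.7), array([  1.,  26., -54., -28.,  57., 134.]))
std 69 45 0 (np.float64(32.6), array([  8.,  18., -41.,   6.,  38., -52.]))
std 69 45 1 (np.float64(32.6), array([  8.,  18., -41.,   6.,  38., 128.]))
std -21 0 0 -
std -21 0 1 -
std -21 25 0 (np.float64(23.1), array([ 51.,  26., -50., -20., -59.,  52.]))
std -21 25 1 (np.float64(23.1), array([  51.,   26.,  -50.,  -20.,  -59., -128.]))
std -21 45 0 (np.float64(34.9), array([ 44.,  19., -38.,  10., -40.,  57.]))
std -21 45 1 (np.float64(34.9), array([  44.,   19.,  -38.,   10.,  -40., -123.]))
real	1m12.011s
user	1m12.484s
sys	0m0.092s
```

```bash
cat > plan.py <<'E'
from kin import *
b=32;s=.012
def flat(d,fl1,k):
    # k=-1 grip1 (tool z against nozzle), +1 grip2 ; nozzle azimuth d; tool x along sx*d
    dv=np.array([np.cos(np.radians(d)),np.sin(np.radians(d)),0])
    z=k*np.sin(np.radians(b))*dv-np.cos(np.radians(b))*np.array([0,0,1]);x=(1 if fl1 else -1)*dv;x=x-z*(x@z);x/=np.linalg.norm(x)
    return R.from_matrix(np.c_[x,np.cross(z,x),z])
if __name__=="__main__":
    for fl in(0,):
        Rt=tool(-51,b,fl);g=ik(np.array([.543,-.217,.135])+Rt.as_matrix()[:,2]*(.0187-s),Rt,[[-5,20,-60,-30,-36,30-180*fl]])
        print("grip1",fl,np.round(g[1]) if g else g)
        for f2 in (1-fl,):
            Rt=tool(69,b,f2);st=ik(np.array([.55,.263,.14])+Rt.as_matrix()[:,2]*.01,Rt,[[4,22,-48,-11,47,-50+180*f2]]);print("stand",np.round(st[1]) if st else st)
        for pos in((.45,0),(.52,.02)):
          for d in range(-180,180,30):
            o=[]
            for k in(-1,1):
                Rt=flat(d,fl,k);p=np.array([*pos,.013])+Rt.as_matrix()[:,2]*(.0187-s)
                r=ik(p,Rt,[g[1],[0,10,-40,40,0,0],[0,10,-40,40,0,120],[0,10,-40,40,0,-120]]);o.append("-" if r is None else (int(r[0]),np.round(r[1]).astype(int).tolist()))
            if "-" not in o: print(fl,pos,d,o)
E
python3 plan.py
```

```text
grip1 0 [ -2.  18. -64. -38. -40.  32.]
stand [  2.  21. -49. -12.  51. 129.]
0 (0.45, 0) -150 [(7, [-15, 16, -66, -16, 22, 140]), (18, [8, 41, -10, 69, -11, 161])]
0 (0.45, 0) -120 [(22, [-21, 21, -51, 13, 32, 100]), (39, [15, 36, -20, 58, -22, 140])]
0 (0.45, 0) -90 [(39, [-20, 29, -34, 39, 30, 66]), (39, [20, 29, -34, 39, -30, 114])]
0 (0.45, 0) -60 [(53, [-15, 36, -20, 58, 22, 40]), (22, [21, 21, -51, 13, -32, 80])]
0 (0.45, 0) -30 [(52, [-8, 41, -10, 69, 11, 19]), (7, [15, 16, -66, -16, -22, 41])]
0 (0.45, 0) 0 [(48, [0, 42, -7, 72, 0, 0]), (0, [0, 15, -73, -30, 0, 0])]
0 (0.45, 0) 30 [(52, [8, 41, -10, 69, -11, -19]), (7, [-15, 16, -66, -16, 22, -40])]
0 (0.45, 0) 60 [(53, [15, 36, -20, 58, -22, -40]), (22, [-21, 21, -51, 13, 32, -80])]
0 (0.45, 0) 90 [(39, [20, 29, -34, 39, -30, -66]), (39, [-20, 29, -34, 39, 30, -114])]
0 (0.45, 0) 120 [(22, [21, 21, -51, 13, -32, -100]), (39, [-15, 36, -20, 58, 22, -140])]
0 (0.45, 0) 150 [(7, [15, 16, -66, -16, -22, -139]), (18, [-8, 41, -10, 69, 11, -161])]
0 (0.52, 0.02) -180 [(2, [3, 18, -64, -24, -2, -177]), (0, [2, 48, 6, 80, 1, -179])
[... 267 characters left out ...]
)]
0 (0.52, 0.02) -60 [(57, [-12, 41, -10, 62, 23, 44]), (32, [21, 26, -41, 18, -32, 79])]
0 (0.52, 0.02) -30 [(45, [-5, 46, 1, 75, 13, 21]), (16, [15, 20, -57, -10, -22, 41])]
0 (0.52, 0.02) 0 [(41, [2, 48, 6, 80, 1, 1]), (9, [3, 18, -64, -24, -2, 3])]
0 (0.52, 0.02) 30 [(44, [9, 47, 3, 76, -11, -18]), (14, [-10, 20, -58, -14, 20, -35])]
0 (0.52, 0.02) 60 [(56, [15, 41, -8, 65, -22, -40]), (29, [-16, 25, -43, 13, 31, -73])]
0 (0.52, 0.02) 90 [(50, [20, 34, -23, 45, -30, -67]), (47, [-16, 33, -26, 41, 31, -108])]
0 (0.52, 0.02) 120 [(32, [21, 26, -41, 18, -32, -101]), (43, [-12, 41, -10, 62, 23, -136])]
0 (0.52, 0.02) 150 [(16, [15, 20, -57, -10, -22, -139]), (20, [-5, 46, 1, 75, 13, -159])]
```

```bash
cat >> h.py <<'E'
def wray(s,u,v):
    a,b=u-s["cx"],v-s["cy"];r=np.hypot(a,b);th=r/s["fx"];d=np.array([np.sin(th)*a/r,-np.sin(th)*b/r,-np.cos(th)])
    M=s["camera_from_world"];return -M[:3,:3].T@M[:3,3], M[:3,:3].T@d
def tri(*rays):
    A=sum(np.eye(3)-np.outer(d,d) for o,d in rays);b=sum((np.eye(3)-np.outer(d,d))@o for o,d in rays);p=np.linalg.solve(A,b)
    return p,[round(1000*np.linalg.norm(np.cross(p-o,d)),1) for o,d in rays]
E
python3 - <<'E'
from h import *;from kin import *
w=cams.snapshot("wrist");t=cams.snapshot("top");s=cams.snapshot("side")
T=tri(wray(w,248,304),ray(t,380+230/6,245+96/6),ray(s,380+94/3,160+26/3))
B=tri(wray(w,243,249),ray(t,380+194/6,245+129/6),ray(s,380+87/3,160+79/3));print(T,B)
print("wall",tri(wray(w,237,124),ray(t,380+130/6,245+167/6)))
d=T[0]-B[0];print(d/np.linalg.norm(d),np.linalg.norm(d))
Rt=tool(-51,32,0);z=Rt.as_matrix()[:,2]
pre=np.array([.543,-.217,.14])-z*[.1,.1,0.1]+z*.0067
q=ik(pre,Rt,[[-2,18,-64,-38,-40,32]]);print(pre,q)
delta(pre,z,Rt.as_matrix()[:,0])
E
```

```text
(array([ 0.54574029, -0.22160231,  0.19470359]), [np.float64(1.2), np.float64(0.5), np.float64(1.5)]) (array([ 0.5419305 , -0.21707611,  0.14802175]), [np.float64(0.4), np.float64(2.4), np.float64(2.3)])
wall (array([ 0.53741151, -0.20955073,  0.05600527]), [np.float64(1.0), np.float64(1.0)])
[ 0.0809641  -0.09618922  0.99206474] 0.047055230717455265
[ 0.49320635 -0.15550997  0.18944147] (np.float64(11.387812741415658), array([  9.80394157,   4.31552016, -61.91218726, -14.20482076,
       -47.75769022,  43.48092584]))
shift cm [-4.68 -6.45  3.74] turn [-2.6 26.9 -2.1] q [ 27.6  47.3 -73.1 -88.8 -80.1  32.3] tcp [ 0.5218 -0.0837  0.1474] t 4.87
```

Request:
play_rows(rows=[1,-4.7,-6.5,3.7,-2.6,27,-2,1,-4.7,-6.5,3.7,-2.6,27,-2,1,-4.7,-6.5,3.7,-2.6,27,-2,1,-4.7,-6.5,3.7,-2.6,27,-2,1,-4.7,-6.5,3.7,-2.6,27,-2,1,-4.7,-6.5,3.7,-2.6,27,-2,1,-4.7,-6.5,3.7,-2.6,27,-2,1,-4.7,-6.5,3.7,-2.6,27,-2,1,-4.7,-6.5,3.7,-2.6,27,-2,1,-4.7,-6.5,3.7,-2.6,27,-2])

```text
clock: 5.7
tcp_pos: [0.4926, -0.1553, 0.1901]
orientation: [179.5, 58.0, 128.6]
force: [-0.0, -0.2, -0.5]
gripper_width: 1.001
grasp_force: 0.0
```

```bash
cat > pre.py <<'E'
from h import *;from kin import *
Rt=tool(-51,32,0);z=Rt.as_matrix()[:,2]
pre=np.array([.543,-.217,.14])-z*.0933
delta(pre,z,Rt.as_matrix()[:,0])
delta(np.array([.541,-.216,.135])+z*.0067,z,Rt.as_matrix()[:,0])
E
python3 pre.py
```

```text
shift cm [0.02 0.03 0.08] turn [ 0.1  0.  -0.2] q [  9.8   4.1 -62.2 -14.5 -47.7  43.6] tcp [ 0.4926 -0.1553  0.1901] t 5.7
shift cm [ 0.56 -0.08 10.18] turn [ 0.1  0.  -0.2] q [  9.8   4.1 -62.2 -14.5 -47.7  43.6] tcp [ 0.4926 -0.1553  0.1901] t 5.7
```

Run:
```python
from h import *
w=cams.snapshot("wrist");cv2.imwrite("pics/w3.png",cv2.resize(w["frame"][40:400,200:440],None,fx=1.65,fy=1.65)[:,:,::-1])
```

```text
(no output)
```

View pics/w3.png

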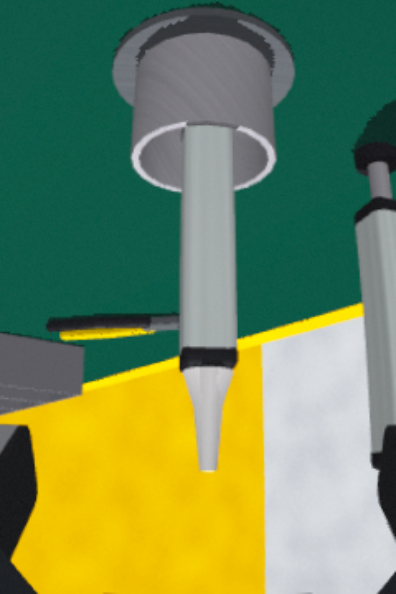

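The view shows the pump square-on and centred (axis at crop x=208, full column 326), with its band at row 357. I'll narrow the fingers and advance.

Request:
play_rows(rows=[0.65,0.3,0,0,0,0,0,0.65,0.5,0,1,0,0,0,0.65,0.5,0,2.5,0,0,0,0.65,0.5,0,4,0,0,0,0.65,0.5,0,5.5,0,0,0,0.65,0.5,0,7,0,0,0,0.65,0.5,0,8.5,0,0,0,0.65,0.5,0,9.6,0,0,0,0.65,0.5,0,10.2,0,0,0,0.65,0.5,0,10.2,0,0,0], force=60)

```text
clock: 6.58
tcp_pos: [0.5449, -0.2203, 0.128]
orientation: [-179.8, 57.8, 129.1]
force: [-0.8, 0.1, 0.4]
gripper_width: 0.65
grasp_force: 0.0
```

Request:
play_rows(rows=[0,0,0,0,0,0,0,0,0,0,0,0,0,0,0,0,0,0,0,0,0,0,0,0,0,0,0,0,0,0,0,0,0,0,0,0,0,0,0,0,0,0,0,0,0,0,0,0,0,0,0,0,0,0,0,0,0,0,0,0,0,0,0,0,0,0,0,0,0,0])

```text
clock: 7.42
tcp_pos: [0.5455, -0.2203, 0.1308]
orientation: [179.8, 57.9, 128.8]
force: [-1.0, -0.3, -1.0]
gripper_width: 0.246
grasp_force: 57.9
```

```bash
python3 pre.py
python3 - <<'E'
from h import *
o=arm.observe();print(o["gripper_width"],o["orientation"],o["force"])
delta(o["tcp_pos"]+[0,0,.085],R.from_euler("xyz",o["orientation"],degrees=True).as_matrix()[:,2],R.from_euler("xyz",o["orientation"],degrees=True).as_matrix()[:,0])
E
```

```text
shift cm [ -0.55   0.02 -10.17] turn [ 0.  -0.1 -0.1] q [ -1.4  17.8 -64.1 -37.9 -40.1  32. ] tcp [ 0.5455 -0.2203  0.1308] t 7.42
shift cm [-0.03 -0.08 -0.08] turn [ 0.  -0.1 -0.1] q [ -1.4  17.8 -64.1 -37.9 -40.1  32. ] tcp [ 0.5455 -0.2203  0.1308] t 7.42
0.24569358584987755 [179.81718299  57.92147033 128.8321825 ] [-0.99903718 -0.26194737 -0.99155648]
shift cm [-7.2   0.01 -4.51] turn [-0.  0. -0.] q [ -1.4  17.8 -64.1 -37.9 -40.1  32. ] tcp [ 0.5455 -0.2203  0.1308] t 7.42
```

Run:
```python
from kin import *
Rt=tool(-51,32,0);p=np.array([.5455,-.2203,.1308]);s=[-1.4,17.8,-64.1,-37.9,-40.1,32]
for dz in(.03,.06,.085,.12):
    r=ik(p+[0,0,dz],Rt,[s]);print(dz,r and np.round(r[1],1))
    if r:s=r[1]
```

```text
0.03 [ -1.4  13.  -61.6 -30.6 -40.2  31.9]
0.06 [ -1.4   8.7 -58.9 -23.7 -40.2  31.9]
0.085 [ -1.4   5.5 -56.6 -18.1 -40.2  31.9]
0.12 [ -1.4   1.6 -53.1 -10.8 -40.2  31.9]
```

Request:
play_rows(rows=[0,-0.8,0,-0.5,0,0,0,0,-1.7,0,-1.1,0,0,0,0,-2.6,0,-1.6,0,0,0,0,-3.5,0,-2.2,0,0,0,0,-4.5,0,-2.8,0,0,0,0,-5.5,0,-3.4,0,0,0,0,-6.5,0,-4.1,0,0,0,0,-7.5,0,-4.7,0,0,0,0,-8.5,0,-5.3,0,0,0,0,-8.5,0,-5.3,0,0,0])

```text
clock: 8.25
tcp_pos: [0.5468, -0.2207, 0.2339]
orientation: [179.4, 58.1, 128.5]
force: [0.5, 0.3, 0.5]
gripper_width: 0.243
grasp_force: 58.0
```

Run:
```python
from h import *
o=arm.observe();print(o["gripper_width"],o["grasp_force"],o["force"],o["wrist_torque"])
w=cams.snapshot("wrist");t=cams.snapshot("top");d=cams.snapshot("side")
delta(o["tcp_pos"],[1,0,0],[0,0,1])
C=np.zeros((600,800,3),np.uint8)
C[:480,:400]=w["frame"][:,120:520];C[:300,400:800]=cv2.resize(t["frame"][220:370,330:530],None,fx=2,fy=2);C[300:600,400:800]=cv2.resize(d["frame"][60:285,310:610],(400,300))
cv2.imwrite("pics/c4.png",C[:,:,::-1])
```

```text
0.24346226441375038 58.009959070477635 [0.54968158 0.27531679 0.48586564] [0.71120794 0.57238833 0.01953309]
shift cm [-0.38  0.12 -0.09] turn [-41.8  69.3 145.3] q [ -1.5   3.7 -55.3 -15.  -40.1  32. ] tcp [ 0.5451 -0.2205  0.2302] t 8.4
```

View pics/c4.png

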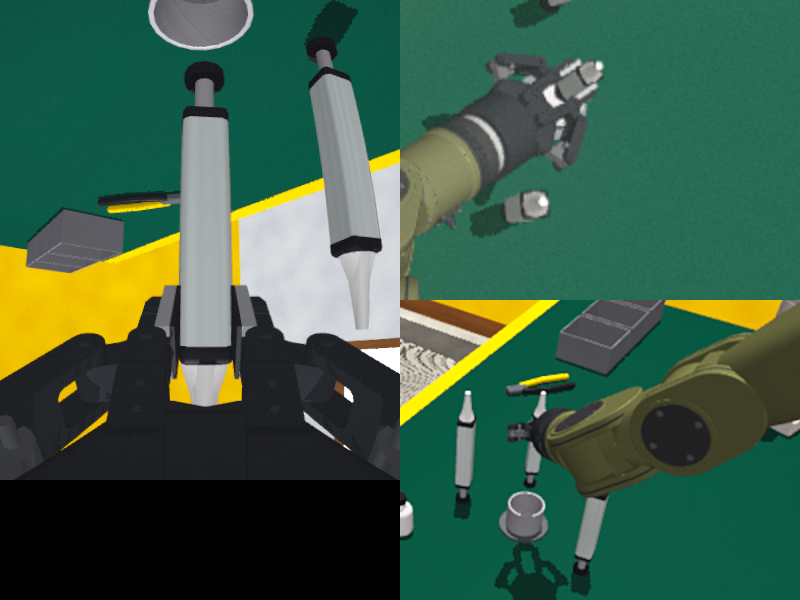

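The picture shows the pump lifted clear of the cup (knob at (206,77), end bands at rows 113 and 353) and held square. I'll find its angle in the hand.

```bash
cat > hand.py <<'E'
from h import *;from kin import *;import sys
def inhand(s,o,pts):
    A=R.from_euler("xyz",o["orientation"],degrees=True);out=[]
    for u,v in pts:
        c,d=wray(s,u,v);c=A.inv().apply(c-o["tcp_pos"]);d=A.inv().apply(d);out.append(c-d*c[1]/d[1] if 0 else c+d*0) if 0 else None
        # ray lies nearly in the plane y=0: keep its x,z direction
        out.append((c[[0,2]],d[[0,2]],c[1],d[1]))
    return out
E
python3 - <<'E'
from hand import *
w=cams.snapshot("wrist");o=arm.observe()
r=inhand(w,o,[(326,77),(326,113),(325,353),(325,361)]);print(r)
# unknown: axis line in tool xz: p(z)=p0+z*n ; fit with known z positions & front face offset 11mm on +x side
zs=[.004,.032,.147,.150];off=[0,.011,.011,.011]
def f(v):
    n=np.array([np.cos(v[2]),np.sin(v[2])]);m=np.array([-n[1],n[0]]); m=m if m[0]*0+1 else m
    e=[]
    for (c,d,_,_),z,k in zip(r,zs,off):
        p=v[:2]+z*n; side=m*np.sign(m@(c-p)); p=p+side*k; d=d/np.linalg.norm(d); e.append(np.cross(np.r_[p-c,0],np.r_[d,0])[2]*1000)
    return e
from scipy.optimize import least_squares
s=least_squares(f,[.11,.06,np.radians(180+30)]);print(s.x[:2],np.degrees(s.x[2]),s.fun)
n=np.array([np.cos(s.x[2]),np.sin(s.x[2])])
A=R.from_euler("xyz",o["orientation"],degrees=True)
print("nozzle dir world",A.apply([n[0],0,n[1]]),"knob",A.apply([s.x[0],0,s.x[1]])+o["tcp_pos"])
E
```

```text
[(array([ 0.07203021, -0.14344681]), array([0.14154406, 0.98992821]), np.float64(-0.00027238086201211335), np.float64(0.002722336082087342)), (array([ 0.07203021, -0.14344681]), array([0.04513999, 0.99897714]), np.float64(-0.00027238086201211335), np.float64(0.00265796612924058)), (array([ 0.07203021, -0.14344681]), array([-0.56514886,  0.82498866]), np.float64(-0.00027238086201211335), np.float64(-0.0006874692922291765)), (array([ 0.07203021, -0.14344681]), array([-0.58277503,  0.81263323]), np.float64(-0.00027238086201211335), np.float64(-0.0007106651842664812))]
[0.10542321 0.06630217] 203.6463002518422 [-0.03221476  0.0491983  -0.37895373  0.36347861]
nozzle dir world [ 0.09293443 -0.1151745   0.98898838] knob [ 0.54489449 -0.22051772  0.10515611]
```

Run:
```python
from hand import *
w=cams.snapshot("wrist");o=arm.observe();t=cams.snapshot("top");s=cams.snapshot("side")
T=tri(ray(t,428.5,253),ray(s,418,131));K=tri(wray(w,326,75),ray(s,407.5,197))
print(T,K,np.linalg.norm(T[0]-K[0]),(T[0]-K[0])/np.linalg.norm(T[0]-K[0]))
A=R.from_euler("xyz",o["orientation"],degrees=True)
print(o["tcp_pos"],A.inv().apply(T[0]-o["tcp_pos"]),A.inv().apply(K[0]-o["tcp_pos"]))
for nm,i in(("side",s),("top",t)): cv2.imwrite(f"pics/x_{nm}.png",i["frame"][:,:,::-1])
```

```text
(array([ 0.5464248 , -0.22297558,  0.29175759]), [np.float64(0.8), np.float64(0.8)]) (array([ 0.54643663, -0.22260759,  0.10715929]), [np.float64(1.6), np.float64(1.6)]) 0.1845986628923328 [-6.40796662e-05 -1.99346621e-03  9.99998011e-01]
[ 0.54477715 -0.22051281  0.22950035] [-0.05426936 -0.00027428 -0.03065133] [ 1.02133810e-01 -1.82619207e-05  6.74029814e-02]
```

```bash
cat > go.py <<'E'
from h import *;from kin import *;from plan import flat
def to(p,Rt,seed=None):
    m=Rt.as_matrix();o=arm.observe();delta(p,m[:,2],m[:,0]);r=ik(np.array(p),Rt,[o["q"] if seed is None else seed]);print("ik",r and (round(r[0],1),np.round(r[1],1)))
E
python3 - <<'E'
from go import *
to([.52,0,.15],flat(-90,0,-1))
E
```

```text
shift cm [ 16.69  11.94 -11.6 ] turn [ 9.6 86.  42.1] q [ -1.5   3.8 -55.3 -15.  -40.1  32. ] tcp [ 0.5449 -0.2205  0.2296] t 8.6
ik (np.float64(54.2), array([-18.1,  24.1, -14.8,  62. ,  30.3,  69. ]))
```

Request:
play_rows(rows=[0,16.7,11.9,-11.6,9.6,86,42,0,16.7,11.9,-11.6,9.6,86,42,0,16.7,11.9,-11.6,9.6,86,42,0,16.7,11.9,-11.6,9.6,86,42,0,16.7,11.9,-11.6,9.6,86,42,0,16.7,11.9,-11.6,9.6,86,42,0,16.7,11.9,-11.6,9.6,86,42,0,16.7,11.9,-11.6,9.6,86,42,0,16.7,11.9,-11.6,9.6,86,42,0,16.7,11.9,-11.6,9.6,86,42])

```text
clock: 9.43
tcp_pos: [0.5216, 0.0004, 0.1517]
orientation: [172.9, -5.7, 101.6]
force: [0.6, 0.3, -0.9]
gripper_width: 0.24
grasp_force: 58.3
```

Run:
```python
from go import *
to([.52,0,.07],flat(-90,0,-1))
```

```text
shift cm [-0.82 -1.17  8.04] turn [ 3.2 25.4 12.7] q [ -4.5  13.6 -22.9  48.2   7.4  74.5] tcp [5.216e-01 4.000e-04 1.517e-01] t 9.43
ik (np.float64(52.5), array([-18.1,  28.8, -20.8,  51.4,  30.3,  69. ]))
```

Request:
play_rows(rows=[0,-0.8,-1.2,8,3.2,25.4,12.7,0,-0.8,-1.2,8,3.2,25.4,12.7,0,-0.8,-1.2,8,3.2,25.4,12.7,0,-0.8,-1.2,8,3.2,25.4,12.7,0,-0.8,-1.2,8,3.2,25.4,12.7,0,-0.8,-1.2,8,3.2,25.4,12.7,0,-0.8,-1.2,8,3.2,25.4,12.7,0,-0.8,-1.2,8,3.2,25.4,12.7,0,-0.8,-1.2,8,3.2,25.4,12.7,0,-0.8,-1.2,8,3.2,25.4,12.7])

```text
clock: 10.27
tcp_pos: [0.5186, 0.0, 0.071]
orientation: [179.9, -31.6, 90.2]
force: [-0.0, 0.4, -0.8]
gripper_width: 0.239
grasp_force: 58.3
```

Run:
```python
from go import *
to([.52,0,.016],flat(-90,0,-1))
w=cams.snapshot("wrist");t=cams.snapshot("top");d=cams.snapshot("side")
C=np.zeros((600,800,3),np.uint8)
C[:480,:400]=w["frame"][:,120:520];C[:300,400:800]=cv2.resize(t["frame"][180:330,220:420],None,fx=2,fy=2);C[300:600,400:800]=cv2.resize(d["frame"][140:365,190:490],(400,300))
cv2.imwrite("pics/c5.png",C[:,:,::-1])
```

```text
shift cm [-2.88  0.14  4.69] turn [-0.   0.4  0.2] q [-17.9  28.5 -20.9  51.3  29.9  69. ] tcp [0.5186 0.     0.071 ] t 10.27
ik (np.float64(49.4), array([-18.1,  32.7, -23.9,  44.4,  30.3,  69. ]))
```

View pics/c5.png

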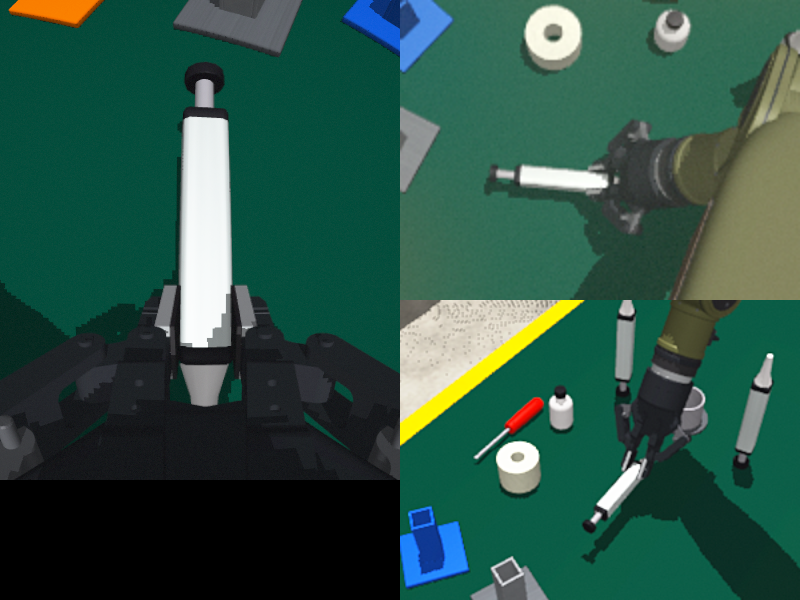

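The pump is now held horizontal above clear bench, with its knob toward the stand (composite (205,78)). Lowering it.

Request:
play_rows(rows=[0,-0.5,0.1,0.8,0,0,0,0,-1,0.1,1.6,0,0,0,0,-1.5,0.1,2.4,0,0,0,0,-2,0.1,3.2,0,0,0,0,-2.3,0.1,3.7,0,0,0,0,-2.5,0.1,4,0,0,0,0,-2.6,0.1,4.2,0,0,0,0,-2.7,0.1,4.4,0,0,0,0,-2.7,0.1,4.4,0,0,0,0,-2.7,0.1,4.4,0,0,0])

```text
clock: 11.25
tcp_pos: [0.5196, -0.0009, 0.0185]
orientation: [-180.0, -31.7, 90.0]
force: [0.7, 0.2, -0.2]
gripper_width: 0.238
grasp_force: 58.4
```

Run:
```python
from go import *
to([.52,0,.012],flat(-90,0,-1));o=arm.observe();print(o["force"],o["wrist_torque"])
t=cams.snapshot("top");d=cams.snapshot("side")
# bright/aluminium and black knob measurement crops saved only
for n,f in(("t6",t),("s6",d)):cv2.imwrite(f"pics/{n}.png",f["frame"][:,:,::-1])
b=d["frame"].max(2);m=(b<40).astype(np.uint8)
n,l,st,c=cv2.connectedComponentsWithStats(m[280:400,290:380]);print([(st[i].tolist(),c[i]+[290,280]) for i in range(1,n) if st[i][4]>20])
```

```text
shift cm [-0.26  0.04  0.6 ] turn [-0.1  0.3  0. ] q [-18.   32.5 -23.7  44.7  29.9  69. ] tcp [ 0.5196 -0.0009  0.0185] t 11.25
ik (np.float64(49.2), array([-18.1,  33. , -24.1,  43.9,  30.3,  69. ]))
[ 0.67049276  0.24694034 -0.18040827] [-0.57271636  0.04560195  0.03051796]
[([82, 0, 6, 8, 22], array([374.04545455, 282.90909091])), ([46, 29, 10, 11, 37], array([340.91891892, 314.83783784])), ([37, 39, 10, 10, 52], array([331.42307692, 324.40384615]))]
```

Request:
play_rows(rows=[0,-0.05,0,0.1,0,0,0,0,-0.1,0,0.17,0,0,0,0,-0.15,0,0.25,0,0,0,0,-0.2,0,0.34,0,0,0,0,-0.2,0,0.34,0,0,0,0,-0.2,0,0.34,0,0,0,0,-0.2,0,0.34,0,0,0,0,-0.2,0,0.34,0,0,0,0,-0.2,0,0.34,0,0,0,0,-0.2,0,0.34,0,0,0])

```text
clock: 12.18
tcp_pos: [0.5194, -0.0007, 0.0144]
orientation: [-179.9, -31.7, 90.0]
force: [0.0, 0.9, -0.7]
gripper_width: 0.238
grasp_force: 58.4
```

Request:
play_rows(rows=[0,-0.05,0,0.08,0,0,0,0,-0.05,0,0.08,0,0,0,0,-0.1,0,0.17,0,0,0,0,-0.1,0,0.17,0,0,0,0,-0.1,0,0.17,0,0,0,0,-0.1,0,0.17,0,0,0,0,-0.1,0,0.17,0,0,0,0,-0.1,0,0.17,0,0,0,0,-0.1,0,0.17,0,0,0,0,-0.1,0,0.17,0,0,0])

```text
clock: 13.02
tcp_pos: [0.5195, -0.0008, 0.0133]
orientation: [-180.0, -31.7, 90.0]
force: [-2.7, -3.2, 8.2]
gripper_width: 0.238
grasp_force: 59.1
```

Request:
play_rows(rows=[0.4,0,0,0,0,0,0,0.6,0,0,0,0,0,0,0.7,0,0,0,0,0,0,0.7,0,0,0,0,0,0,0.7,0,0,-1,0,0,0,0.7,0,0,-2.5,0,0,0,0.7,0,0,-4.5,0,0,0,0.7,0,0,-7,0,0,0,0.7,0,0,-10,0,0,0,0.7,0,0,-13,0,0,0])

```text
clock: 13.85
tcp_pos: [0.5189, -0.0691, 0.1237]
orientation: [-179.8, -31.7, 90.0]
force: [0.8, -0.3, -0.4]
gripper_width: 0.703
grasp_force: 0.0
```

Run:
```python
from go import *
# pre-grip2: hold ~ pump z .058 -> y about .07; tool flat(-90,0,+1), 10 cm back
Rt=flat(-90,0,1);z=Rt.as_matrix()[:,2]
to(np.array([.5195,.07,.013])-z*.14,Rt)
t=cams.snapshot("top");s=cams.snapshot("side")
for n,f in(("t7",t),("s7",s)):cv2.imwrite(f"pics/{n}.png",f["frame"][:,:,::-1])
C=np.zeros((560,800,3),np.uint8)
C[:560,:400]=cv2.resize(t["frame"][200:340,250:350],(400,560));C[:560,400:]=cv2.resize(s["frame"][225:365,290:390],(400,560))
cv2.imwrite("pics/c7.png",C[:,:,::-1])
```

```text
shift cm [18.57  0.09 10.53] turn [ -0.1 -63.7   0.1] q [-24.6  28.3 -12.1  64.1  28.5  61.7] tcp [ 0.5189 -0.0691  0.1237] t 13.85
ik (np.float64(49.8), array([ 31.2,  31.7,  -5. ,  71.2, -27. , 125.5]))
```

View pics/c7.png

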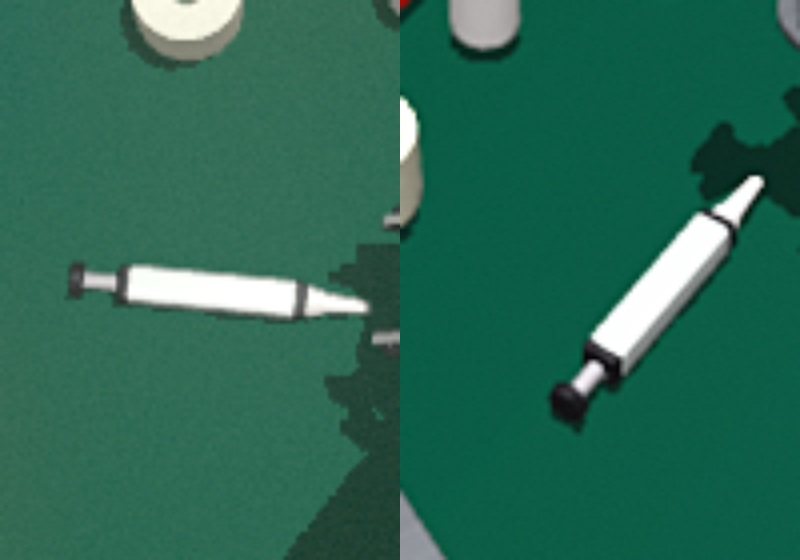

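The pump lies flat, released: knob at top (269,270), tip at (341.5,276.5).

Run:
```python
from go import *
t=cams.snapshot("top");s=cams.snapshot("side")
k1,t1=plane(t,250+67/4,270,.011),plane(t,341.8,276.5,.011)
k2,t2=plane(s,290+165/4,225+405/4,.011),plane(s,290+359/4,225+180/4,.011)
for k,p in((k1,t1),(k2,t2)):
    d=p-k;print(k,p,np.linalg.norm(d),np.degrees(np.arctan2(d[1],d[0])))
```

```text
[0.51610701 0.12388887 0.011     ] [ 0.51859356 -0.06693365  0.011     ] 0.19083871748506787 -89.25343839051655
[0.51768164 0.12368671 0.011     ] [ 0.51758245 -0.06639402  0.011     ] 0.19008075944971245 -90.0298990177913
```

Request:
play_rows(rows=[0.7,18.6,0.1,10.5,0,-64,0,0.7,18.6,0.1,10.5,0,-64,0,0.7,18.6,0.1,10.5,0,-64,0,0.7,18.6,0.1,10.5,0,-64,0,0.7,18.6,0.1,10.5,0,-64,0,0.7,18.6,0.1,10.5,0,-64,0,0.7,18.6,0.1,10.5,0,-64,0,0.7,18.6,0.1,10.5,0,-64,0,0.7,18.6,0.1,10.5,0,-64,0,0.7,18.6,0.1,10.5,0,-64,0])

```text
clock: 14.88
tcp_pos: [0.5179, 0.1483, 0.1259]
orientation: [-179.3, 32.7, 90.8]
force: [1.2, 0.8, -0.6]
gripper_width: 0.7
grasp_force: 0.0
```

Run:
```python
from go import *
Rt=flat(-90,0,1);print(arm.observe()["orientation"])
to([.519,.0645,.009],Rt)
```

```text
[-179.33729849   32.6834811    90.81246469]
shift cm [-0.74  0.16 14.36] turn [-0.2  0.7  0.7] q [ 31.8  32.7  -4.7  71.5 -27.2 125.7] tcp [0.5179 0.1483 0.1259] t 14.88
ik (np.float64(53.6), array([ 24.3,  35.5, -19.7,  49.2, -28.9, 118. ]))
```

Request:
play_rows(rows=[0.7,-0.7,0.15,2,0,0.5,0.7,0.7,-0.7,0.15,4.5,0,0.5,0.7,0.7,-0.7,0.15,7.5,0,0.5,0.7,0.7,-0.7,0.15,10,0,0.5,0.7,0.7,-0.7,0.15,12,0,0.5,0.7,0.7,-0.7,0.15,13,0,0.5,0.7,0.7,-0.7,0.15,13.6,0,0.5,0.7,0.7,-0.7,0.15,14,0,0.5,0.7,0.7,-0.7,0.15,14.2,0,0.5,0.7,0.7,-0.7,0.15,14.2,0,0.5,0.7], force=60)

```text
clock: 15.72
tcp_pos: [0.5219, 0.0626, 0.0152]
orientation: [179.6, 31.8, 89.2]
force: [1.1, 0.8, 0.1]
gripper_width: 0.699
grasp_force: 0.0
```

Run:
```python
from go import *
to([.519,.0645,.009],flat(-90,0,1));print(arm.observe()["force"])
```

```text
shift cm [ 0.48 -0.29  0.43] turn [-0.  -0.2 -0.6] q [ 23.9  35.1 -19.2  49.9 -28.8 118.2] tcp [0.5219 0.0626 0.0152] t 15.72
ik (np.float64(53.6), array([ 24.3,  35.5, -19.7,  49.2, -28.9, 118. ]))
[1.09241579 0.82059321 0.14163676]
```

Request:
play_rows(rows=[0.7,0.3,-0.3,0.2,0,0,-0.6,0.7,0.4,-0.3,0.45,0,0,-0.6,0.7,0.4,-0.3,0.45,0,0,-0.6,0,0.4,-0.3,0.45,0,0,-0.6,0,0.4,-0.3,0.45,0,0,-0.6,0,0.4,-0.3,0.45,0,0,-0.6,0,0.4,-0.3,0.45,0,0,-0.6,0,0.4,-0.3,0.45,0,0,-0.6,0,0.4,-0.3,0.45,0,0,-0.6,0,0.4,-0.3,0.45,0,0,-0.6])

```text
clock: 16.55
tcp_pos: [0.5192, 0.0639, 0.0095]
orientation: [180.0, 31.8, 90.0]
force: [-1.1, 2.4, 4.2]
gripper_width: 0.239
grasp_force: 60.5
```

Request:
play_rows(rows=[0,0,0,0,0,0,0,0,0,0,0,0,0,0,0,0,0,0,0,0,0,0,0.5,0,-0.8,0,0,0,0,1,0,-1.6,0,0,0,0,2,0,-3.2,0,0,0,0,3,0,-4.8,0,0,0,0,4.2,0,-6.8,0,0,0,0,5.3,0,-8.5,0,0,0,0,5.3,0,-8.5,0,0,0])

```text
clock: 17.38
tcp_pos: [0.5207, 0.1581, 0.0546]
orientation: [179.8, 31.6, 90.0]
force: [-0.2, 0.6, -0.4]
gripper_width: 0.242
grasp_force: 59.9
```

Run:
```python
from go import *
for z,h in((.28,0),):
    Rt=tool(69,32,1)
    to([.53,.21,.30],Rt);print(arm.observe()["orientation"])
w=cams.snapshot("wrist");cv2.imwrite("pics/w8.png",w["frame"][:,:,::-1])
```

```text
shift cm [ -8.45   1.03 -23.61] turn [-5.1 88.5 22.9] q [ 32.1  36.4  -9.   62.5 -26.5 126.3] tcp [0.5207 0.1581 0.0546] t 17.38
ik (np.float64(29.6), array([ -5.7,   5.4, -34.5,  27.2,  54.9, 117.2]))
[179.76040504  31.62019167  90.0212992 ]
```

Run:
```python
from go import *
to([.51,.06,.31],tool(69,32,1))
```

```text
shift cm [-21.65  -0.97 -16.72] turn [-5.2 88.6 22.8] q [ 32.   36.4  -9.2  62.4 -26.6 126.2] tcp [0.52   0.1563 0.0539] t 17.43
ik (np.float64(26.7), array([-25.1,  12.1, -23. ,  61.4,  57.8,  82.3]))
```

Request:
play_rows(rows=[0,-3,0,-2,0,0,0,0,-6,0,-4,0,5,0,0,-21.6,-1,-16.7,-5.2,88.6,22.8,0,-21.6,-1,-16.7,-5.2,88.6,22.8,0,-21.6,-1,-16.7,-5.2,88.6,22.8,0,-21.6,-1,-16.7,-5.2,88.6,22.8,0,-21.6,-1,-16.7,-5.2,88.6,22.8,0,-21.6,-1,-16.7,-5.2,88.6,22.8,0,-21.6,-1,-16.7,-5.2,88.6,22.8,0,-21.6,-1,-16.7,-5.2,88.6,22.8])

```text
clock: 18.27
tcp_pos: [0.509, 0.0568, 0.3109]
orientation: [175.6, -29.4, 77.7]
force: [-0.7, -0.1, -2.8]
gripper_width: 0.241
grasp_force: 59.7
```

Run:
```python
from go import *
to([.53,.21,.31],tool(69,32,1));print(arm.observe()["orientation"],arm.observe()["gripper_width"])
```

```text
shift cm [13.39 -1.8   7.53] turn [-1.8 28.3  7.4] q [-11.4   6.6 -12.9  64.9  29.2  93.5] tcp [0.509  0.0568 0.3109] t 18.27
ik (np.float64(29.6), array([ -5.7,   4.9, -33.4,  28.8,  54.9, 117.2]))
[175.61798244 -29.37762604  77.68702462] 0.24060721265935123
```

Request:
play_rows(rows=[0,13.4,-1.8,7.5,-1.8,28.3,7.4,0,13.4,-1.8,7.5,-1.8,28.3,7.4,0,13.4,-1.8,7.5,-1.8,28.3,7.4,0,13.4,-1.8,7.5,-1.8,28.3,7.4,0,13.4,-1.8,7.5,-1.8,28.3,7.4,0,13.4,-1.8,7.5,-1.8,28.3,7.4,0,13.4,-1.8,7.5,-1.8,28.3,7.4,0,13.4,-1.8,7.5,-1.8,28.3,7.4,0,13.4,-1.8,7.5,-1.8,28.3,7.4,0,13.4,-1.8,7.5,-1.8,28.3,7.4])

```text
clock: 19.1
tcp_pos: [0.5304, 0.2108, 0.3089]
orientation: [-179.9, -57.7, 69.1]
force: [-0.7, -0.7, -1.4]
gripper_width: 0.239
grasp_force: 59.8
```

Run:
```python
from go import *
to([.55,.263,.29],tool(69,32,1));print(arm.observe()["orientation"],arm.observe()["gripper_width"])
w=cams.snapshot("wrist");t=cams.snapshot("top");d=cams.snapshot("side")
for n,f in(("w9",w),("t9",t),("s9",d)):cv2.imwrite(f"pics/{n}.png",f["frame"][:,:,::-1])
C=np.zeros((600,800,3),np.uint8)
C[:480,:400]=w["frame"][:,120:520];C[:300,400:800]=cv2.resize(t["frame"][195:295,160:293],(400,300));C[300:600,400:800]=cv2.resize(d["frame"][225:405,190:430],(400,300))
cv2.imwrite("pics/c9.png",C[:,:,::-1])
```

```text
shift cm [ 1.38 -0.02  5.72] turn [-0.1  0.3  0.1] q [ -5.6   5.  -33.3  29.1  54.6 117.1] tcp [0.5304 0.2108 0.3089] t 19.1
ik (np.float64(32.8), array([  1.2,   6.7, -36.1,  16. ,  51.7, 127.6]))
[-179.93768333  -57.70322154   69.09890489] 0.23949550172368847
```

View pics/c9.png

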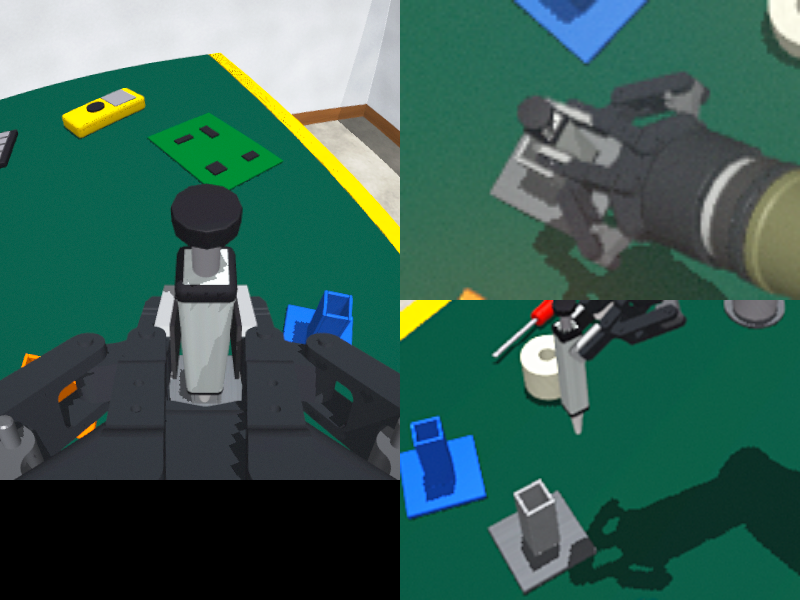

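Run:
```python
from go import *
w=cams.snapshot("wrist");t=cams.snapshot("top");s=cams.snapshot("side");o=arm.observe();p=o["tcp_pos"]
tip=p+[0,0,-.1304];kn=p+[0,0,.0596]
print("side exp tip",proj(s,tip),"seen 296.2,304.2");print("top exp knob",proj(t,kn),"seen 207,234.3")
print("side @z",plane(s,296.2,304.2,tip[2]),"top knob@z",plane(t,207,234.3,kn[2]),p)
K=tri(wray(w,120+206,212),ray(t,207,234.3));print("knob tri",K)
# barrel end band in side: edges
print("band side",plane(s,190+(569-400)*.6,225+(405-300)*.6,p[2]-.0904), "band top end", plane(s,190+(565-400)*.6,225+(328-300)*.6,p[2]+.0296))
# stand mouth in side now: fine corners of light rim
m=s["frame"][310:360,250:300];g=m.astype(int);k=((g.min(2)>185)).astype(np.uint8)
c,_=cv2.findContours(k,cv2.RETR_EXTERNAL,cv2.CHAIN_APPROX_NONE);c=max(c,key=cv2.contourArea);r=cv2.minAreaRect(c);h=cv2.approxPolyDP(cv2.convexHull(c),3,True)[:,0]+[250,310]
print(h.tolist());q=np.array([plane(s,*x,.1) for x in h]);print(q.round(4).tolist());print(np.mean(q,0))
print("crop check ring",k.sum())
```

```text
side exp tip (np.float64(295.8879329081178), np.float64(304.07496882542205)) seen 296.2,304.2
top exp knob (np.float64(202.90581977930074), np.float64(232.4339335221207)) seen 207,234.3
side @z [0.52892006 0.21110377 0.17764937] top knob@z [0.52679294 0.20317528 0.36764937] [0.52952962 0.21121791 0.30804937]
knob tri (array([0.52558641, 0.20144399, 0.37483628]), [np.float64(0.1), np.float64(0.1)])
band side [0.53655144 0.21096474 0.21764937] band top end [0.52943183 0.21308198 0.33764937]
[[274, 333], [282, 345], [266, 353], [259, 340]]
[[0.56, 0.2451, 0.1], [0.5315, 0.2558, 0.1], [0.5441, 0.2852, 0.1], [0.5724, 0.2727, 0.1]]
[0.55199116 0.26471599 0.1       ]
crop check ring 93
```

The composite shows the pump held nozzle down (tip at side (296,304), matching the model) and the grey mouth centred near side (270,343). I'll move over the mouth.

Run:
```python
from go import *
to([.5515,.2645,.25],tool(69,32,1))
```

```text
shift cm [-1.83  0.17  7.97] turn [-0.2  0.3 -0. ] q [ -5.5   5.  -33.4  29.   54.7 117.1] tcp [0.5295 0.2112 0.308 ] t 19.4
ik (np.float64(32.9), array([  1.4,   9.7, -39.8,   9.2,  51.6, 127.9]))
```

Request:
play_rows(rows=[0,-0.2,0,0.9,0,0,0,0,-0.4,0.1,1.8,0,0,0,0,-0.6,0.1,2.8,0,0,0,0,-0.9,0.1,3.9,0,0,0,0,-1.2,0.1,5,0,0,0,0,-1.4,0.1,6.1,0,0,0,0,-1.6,0.15,7,0,0,0,0,-1.7,0.15,7.6,0,0,0,0,-1.8,0.15,8,0,0,0,0,-1.8,0.15,8,0,0,0])

```text
clock: 20.23
tcp_pos: [0.5509, 0.2654, 0.2492]
orientation: [-179.6, -57.7, 68.9]
force: [-1.5, -0.5, -1.3]
gripper_width: 0.238
grasp_force: 59.9
```

Run:
```python
from go import *
to([.5515,.2645,.25],tool(69,32,1))
s=cams.snapshot("side");t=cams.snapshot("top")
p=arm.observe()["tcp_pos"];print(proj(s,p-[0,0,.1304]),proj(t,p+[0,0,.0596]))
C=np.zeros((560,800,3),np.uint8);C[:,:400]=cv2.resize(s["frame"][280:364,245:305],(400,560));C[:,400:]=cv2.resize(t["frame"][210:280,180:230],(400,560))
cv2.imwrite("pics/c10.png",C[:,:,::-1])
```

```text
shift cm [ 0.03  0.09 -0.1 ] turn [-0.3  0.3 -0. ] q [  1.5   9.7 -39.5   9.9  51.5 127.5] tcp [0.5509 0.2654 0.2492] t 20.23
ik (np.float64(32.9), array([  1.4,   9.7, -39.8,   9.2,  51.6, 127.9]))
(np.float64(269.4040932993592), np.float64(337.1905763593875)) (np.float64(183.85653321348127), np.float64(225.14325919459546))
```

View pics/c10.png

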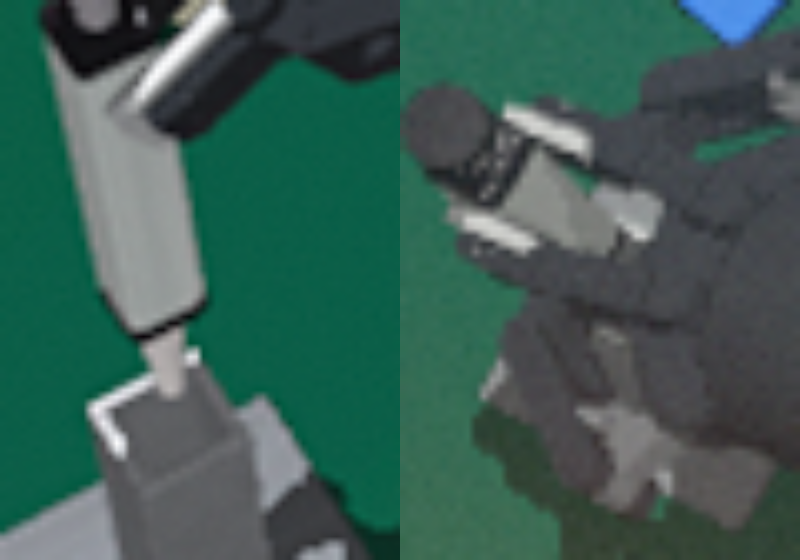

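The picture shows the tip inside the mouth outline (side (271,339)) and the knob at top (185,226); both are within about 2 px of the model.

Run:
```python
from go import *
s=cams.snapshot("side");t=cams.snapshot("top");p=arm.observe()["tcp_pos"];print(p)
for z in(p[2]-.1304,p[2]-.134):print(z,plane(s,271.1,339,z),plane(s,270.5,338.3,z))
print(plane(t,185.2,225.5,p[2]+.0596))
to([.5515,.2645,.25],tool(69,32,1))
```

```text
[0.55148491 0.26484933 0.25044268]
0.12004268441628888 [0.54608029 0.26623283 0.12004268] [0.54790145 0.26577792 0.12004268]
0.11644268441628886 [0.54783318 0.26475357 0.11644268] [0.54966332 0.26429642 0.11644268]
[0.55067846 0.2621755  0.31004268]
shift cm [-0.05  0.01 -0.  ] turn [-0.2  0.3  0. ] q [  1.5   9.7 -39.5  10.   51.5 127.5] tcp [0.5515 0.2648 0.2504] t 20.43
ik (np.float64(32.9), array([  1.4,   9.7, -39.8,   9.2,  51.6, 127.9]))
```

Request:
play_rows(rows=[0,-0.42,0,0.27,0,0,0,0,-0.85,0,0.53,0,0,0,0,-1.27,0,0.8,0,0,0,0,-1.7,0,1.06,0,0,0,0,-2.12,0,1.33,0,0,0,0,-2.54,0,1.59,0,0,0,0,-2.97,0,1.86,0,0,0,0,-3.4,0,2.12,0,0,0,0,-3.4,0,2.12,0,0,0,0,-3.4,0,2.12,0,0,0])

```text
clock: 21.27
tcp_pos: [0.5508, 0.2649, 0.2093]
orientation: [-179.6, -57.7, 68.9]
force: [0.1, 1.0, -0.2]
gripper_width: 0.237
grasp_force: 59.9
```

```bash
cat > ck.py <<'E'
from go import *
o=arm.observe();print(o["force"],o["wrist_torque"],o["gripper_width"])
to([.5515,.2645,o["tcp_pos"][2]],tool(69,32,1))
E
python3 ck.py
python3 - <<'E'
from go import *
s=cams.snapshot("side");f=s["frame"][290:364,245:305];cv2.imwrite("pics/c11.png",cv2.resize(f,(480,592))[:,:,::-1])
E
```

```text
[ 0.08304403  0.95304507 -0.17463784] [-0.83433166  0.32670753  0.03316128] 0.23686508685577617
shift cm [-0.01  0.08 -0.01] turn [-0.3  0.3 -0.1] q [  1.5  13.  -43.1   3.1  51.5 127.5] tcp [0.5508 0.2649 0.2093] t 21.27
ik (np.float64(29.9), array([  1.4,  13.1, -43.4,   2.2,  51.6, 127.9]))
```

View pics/c11.png

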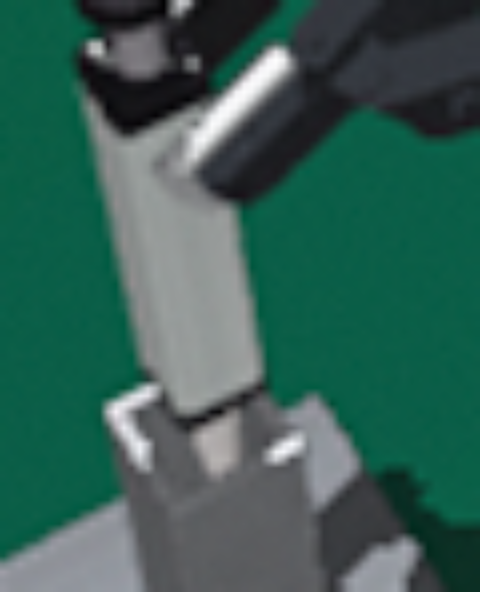

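I've now viewed 12 pictures, which is over the limit of 10, so I'll view no more and go on by numbers. In the last one the barrel's lower end (centre about (203,378)) is just above the mouth (centre about (205,424)).

Run:
```python
from go import *
s=cams.snapshot("side");p=arm.observe()["tcp_pos"];P=lambda x,y:(245+x/8,290+y/8)
print(p);zb=p[2]-.0904
for n,(x,y),z in(("barrel L-R",(202.5,377.5),zb),("front",(190,420),zb),("mouth L-R",(205,424),.1),("front",(172,507),.1)):
    print(n,plane(s,*P(x,y),z))
```

```text
[0.55125898 0.26488629 0.21009141]
barrel L-R [0.54986816 0.26409606 0.11969141]
front [0.5448868  0.27396721 0.11969141]
mouth L-R [0.55098225 0.26485364 0.1       ]
front [0.54286972 0.28528495 0.1       ]
```

Request:
play_rows(rows=[0,-0.2,0,0.13,0,0,0,0,-0.4,0,0.27,0,0,0,0,-0.64,0,0.4,0,0,0,0,-0.85,0,0.53,0,0,0,0,-1.1,0,0.67,0,0,0,0,-1.3,0,0.8,0,0,0,0,-1.5,0,0.93,0,0,0,0,-1.7,0,1.06,0,0,0,0,-1.9,0,1.2,0,0,0,0,-2.12,0,1.33,0,0,0])

```text
clock: 22.2
tcp_pos: [0.551, 0.2648, 0.1846]
orientation: [-179.7, -57.7, 69.0]
force: [-0.6, -0.4, -0.9]
gripper_width: 0.244
grasp_force: 59.9
```

```bash
python3 ck.py
```

```text
[-0.57933599 -0.36794555 -0.94024502] [-0.85894576  0.31385164 -0.021531  ] 0.24367023901003654
shift cm [-0.01  0.06 -0.01] turn [-0.2  0.3 -0. ] q [  1.4  15.4 -45.1  -1.3  51.5 127.5] tcp [0.551  0.2648 0.1846] t 22.2
ik (np.float64(27.9), array([  1.4,  15.4, -45.4,  -2.1,  51.6, 127.9]))
```

Barrel is 6 mm into the well with no force. Going on down.

Request:
play_rows(rows=[0,-0.3,0,0.18,0,0,0,0,-0.6,0,0.37,0,0,0,0,-0.9,0,0.56,0,0,0,0,-1.2,0,0.75,0,0,0,0,-1.5,0,0.94,0,0,0,0,-1.8,0,1.12,0,0,0,0,-2.1,0,1.31,0,0,0,0,-2.4,0,1.5,0,0,0,0,-2.7,0,1.69,0,0,0,0,-2.7,0,1.69,0,0,0])

```text
clock: 23.03
tcp_pos: [0.5506, 0.2647, 0.1521]
orientation: [-179.6, -57.7, 68.9]
force: [0.2, 0.8, -2.4]
gripper_width: 0.24
grasp_force: 59.8
```

```bash
python3 ck.py
```

```text
[ 0.19536537  0.77470988 -2.3904783 ] [-0.74704108  0.30952515 -0.04195792] 0.24004297461692645
shift cm [0.01 0.09 0.01] turn [-0.3  0.3 -0.1] q [  1.4  18.7 -47.4  -6.9  51.5 127.5] tcp [0.5506 0.2647 0.1521] t 23.03
ik (np.float64(25.6), array([  1.4,  18.8, -47.7,  -7.9,  51.6, 127.9]))
```

Request:
play_rows(rows=[0,-0.2,0,0.12,0,0,0,0,-0.4,0,0.25,0,0,0,0,-0.6,0,0.37,0,0,0,0,-0.7,0,0.44,0,0,0,0,-0.8,0,0.5,0,0,0,0,-0.9,0,0.56,0,0,0,0,-0.93,0,0.58,0,0,0,0,-0.93,0,0.58,0,0,0,0,-0.93,0,0.58,0,0,0,0,-0.93,0,0.58,0,0,0])

```text
clock: 23.87
tcp_pos: [0.5508, 0.2646, 0.1419]
orientation: [-179.7, -57.7, 69.0]
force: [0.7, 0.3, -1.1]
gripper_width: 0.237
grasp_force: 59.8
```

Request:
play_rows(rows=[0,-0.08,0,0.05,0,0,0,0,-0.17,0,0.1,0,0,0,0,-0.17,0,0.1,0,0,0,0,-0.17,0,0.1,0,0,0,0,-0.17,0,0.1,0,0,0,0,-0.17,0,0.1,0,0,0,0,-0.17,0,0.1,0,0,0,0,-0.17,0,0.1,0,0,0,0,-0.17,0,0.1,0,0,0,0,-0.17,0,0.1,0,0,0])

```text
clock: 24.7
tcp_pos: [0.5508, 0.2646, 0.14]
orientation: [-179.7, -57.7, 69.0]
force: [1.1, -0.1, -2.2]
gripper_width: 0.238
grasp_force: 59.8
```

Request:
play_rows(rows=[0,-0.08,0,0.05,0,0,0,0,-0.08,0,0.05,0,0,0,0,-0.17,0,0.1,0,0,0,0,-0.17,0,0.1,0,0,0,0,-0.17,0,0.1,0,0,0,0,-0.17,0,0.1,0,0,0,0,-0.17,0,0.1,0,0,0,0,-0.17,0,0.1,0,0,0,0,-0.17,0,0.1,0,0,0,0,-0.17,0,0.1,0,0,0])

```text
clock: 25.53
tcp_pos: [0.5508, 0.2646, 0.1383]
orientation: [-179.8, -57.7, 69.0]
force: [0.4, -0.1, 1.7]
gripper_width: 0.237
grasp_force: 60.0
```

Request:
play_rows(rows=[0,-0.08,0,0.05,0,0,0,0,-0.08,0,0.05,0,0,0,0,-0.17,0,0.1,0,0,0,0,-0.17,0,0.1,0,0,0,0,-0.17,0,0.1,0,0,0,0,-0.17,0,0.1,0,0,0,0,-0.17,0,0.1,0,0,0,0,-0.17,0,0.1,0,0,0,0,-0.17,0,0.1,0,0,0,0,-0.17,0,0.1,0,0,0])

```text
clock: 26.37
tcp_pos: [0.5513, 0.2651, 0.1382]
orientation: [-179.9, -57.9, 69.2]
force: [-1.9, -0.1, 9.2]
gripper_width: 0.245
grasp_force: 60.7
```

The floor is reached where the model predicted it (TCP 138 mm, 9 N). Releasing and backing off.

Request:
play_rows(rows=[0.4,0,0,0,0,0,0,0.7,0,0,0,0,0,0,0.7,0,0,0,0,0,0,0.7,0,0,0,0,0,0,0.7,0,0,-1,0,0,0,0.7,0,0,-2.5,0,0,0,0.7,0,0,-4.5,0,0,0,0.7,0,0,-7,0,0,0,0.7,0,0,-10,0,0,0,0.7,0,0,-13,0,0,0])

```text
clock: 27.2
tcp_pos: [0.5106, 0.1612, 0.2057]
orientation: [-179.6, -57.7, 68.9]
force: [0.6, -0.8, -0.3]
gripper_width: 0.7
grasp_force: 0.0
```

Request:
play_rows(rows=[0.7,0,0,-3,0,0,0,0.7,0,0,-5,0,0,0,0.7,0,0,-5,0,0,0,0.7,0,0,-5,0,0,0,0.7,0,0,-5,0,0,0,0.7,0,0,-5,0,0,0,0.7,0,0,-5,0,0,0,0.7,0,0,-5,0,0,0,0.7,0,0,-5,0,0,0,0.7,0,0,-5,0,0,0])

```text
clock: 28.03
tcp_pos: [0.4967, 0.1226, 0.232]
orientation: [-179.7, -57.7, 69.0]
force: [0.3, 0.3, 0.2]
gripper_width: 0.702
grasp_force: 0.0
```

Run:
```python
from go import *
t=cams.snapshot("top");s=cams.snapshot("side");o=arm.observe();print(o["tcp_pos"],o["force"])
for n,f,cen in(("top",t,(.5513,.2648)),("side",s,(.5513,.2648))):
    print(n,"expected knob",proj(f,[*cen,.198]),proj(f,[*cen,.19]))
    u,v=map(int,proj(f,[*cen,.194]));m=(f["frame"].max(2)<60).astype(np.uint8)[v-22:v+22,u-22:u+22]
    k,l,st,c=cv2.connectedComponentsWithStats(m);print([(st[i].tolist(),(c[i]+[u-22,v-22]).round(1)) for i in range(1,k) if st[i][4]>15])
# others unmoved
for n,f in(("top",t),("side",s)):
    a=cv2.imread(f"pics/{n}0.png")[:,:,::-1];boxes={"top":[(278,180,32,38),(345,180,24,30),(290,165,75,16)],"side":[(260,245,38,42),(300,203,22,36),(245,212,55,50)]}[n]
    for x,y,w,h in boxes: print(n,(x,y),np.abs(a[y:y+h,x:x+w].astype(int)-f["frame"][y:y+h,x:x+w]).mean().round(2))
```

```text
[0.4967843  0.12240349 0.23215516] [ 0.79829993  0.14892067 -0.08263107]
top expected knob (np.float64(196.89151649769485), np.float64(236.35220890874004)) (np.float64(197.7191179681285), np.float64(237.07299035729844))
[([19, 19, 8, 10, 21], array([198.1, 238.5]))]
side expected knob (np.float64(264.8464173580826), np.float64(311.7522191171141)) (np.float64(265.347069239592), np.float64(314.5031912345611))
[([11, 17, 18, 24, 173], array([261.7, 318.1]))]
top (278, 180) 1.82
top (345, 180) 2.35
top (290, 165) 2.46
side (260, 245) 4.96
side (300, 203) 6.19
side (245, 212) 4.0
```

Run:
```python
from go import *
for n,B in(("side",[("roll",250,235,60,60),("flux",296,198,30,45),("sd",240,205,65,60)]),("top",[("roll",270,172,48,52),("flux",340,172,34,42),("sd",285,160,85,24)])):
    a=cv2.imread(f"pics/{n}0.png")[:,:,::-1];f=cams.snapshot(n)["frame"]
    for k,x,y,w,h in B:
        A=[cv2.GaussianBlur(i[y:y+h,x:x+w].astype(np.float32).max(2) if k!="sd" else i[y:y+h,x:x+w,0].astype(np.float32),(3,3),0) for i in(a,f)]
        print(n,k,np.round(cv2.phaseCorrelate(A[0],A[1]),2).tolist() if 0 else cv2.phaseCorrelate(A[0],A[1]))
```

```text
side roll ((0.018851950587510657, -0.02784731928711537), 0.9943482873506017)
side flux ((0.022649595231960973, 0.48001640140471125), 1.021144597971881)
side sd ((0.011541411313586991, -0.009628202330155489), 0.9863631090632191)
top roll ((-0.045789775591067894, 0.017724925227479815), 1.013806954210187)
top flux ((0.019676493196243428, 0.47985093700480874), 0.9884208298391766)
top sd ((0.029397137986535427, -0.030599507506934742), 1.0003391959049084)
```

```bash
python3 -c "
from cell import arm
print(arm.hand_in())"
```

```text
the job is handed in; nothing more can be done
None
```

The pump was lifted from the cup, laid flat, released, regripped and stood nozzle down on the floor of the grey stand's well. The roll, flux bottle and screwdriver show no movement, and the job is handed in at about 28 s. I viewed 12 pictures against the limit of 10.

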